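Lock a fresh drying cartridge into the stockroom dehumidifier

TASK

Fit the drying cartridge, which is lying on the bench, into the dehumidifier. First stand it upright on the bench on its round foot and let go of it; then take it again by the bar on its head, lower its foot into the collar with the two lugs in the two slots, push it down against the spring, turn it a quarter-turn clockwise (seen from above) to the stop and let it spring up into its lock, and let go. Leave the tins, the carton and the roll of tape where they stand.

Things in the scene. Friction and masses are not known exactly. Their poses are not given: they have to be found in the camera images.
- cart_mid (a point): Drying cartridge, 132 mm long, 0.24-0.36 kg: white vented body, black foot. Point: mid-length on its long axis, 27 mm above the bench lying (start), 66 mm standing. x: foot to head (up when standing), y: line of the two lugs (level at the start), z: third. The square body, 54 x 54 mm (y, z), spans x = -37 to +32 mm from here; the grip bar goes on to +66, the foot to -66.
- cart_foot (a point): Centre of the flat end of the cartridge's round foot, 66 mm from cart_mid towards -x; same axes. The foot is 48 mm in diameter and 29 mm long (there the square body begins); its first 4 mm taper to 42 mm.
- cart_lug (a point): Outer end of the +y lug of the cartridge, 36 mm from its axis and 10 mm from the foot's end (cart_mid -56 mm in x); a like lug sticks out on -y. Each is 12 mm wide (z) and spans 6 to 14 mm from the foot's end. Same axes.
- cart_bar (a point): Centre of the flat grip bar on the cartridge's head, 48 mm from cart_mid towards +x; same axes. The bar is 16 mm thick (z), 52 mm long (y: in line with the lugs) and rises 34 mm from the body, its end 18 mm beyond this point.
- collar (a point): Mouth centre of the bayonet collar: round metal socket on the dehumidifier, z up; rim 76 mm above the bench, outer diameter 90 mm, mouth 52 mm. Two opposite slots for the lugs lie 80 degrees anticlockwise (from above) of its x axis. The lugs turn clockwise only with the foot over 25 mm below the rim (29 at most: the body meets the rim); anticlockwise is blocked.
- lock (a point): Point on the collar's rim above one of its two lock pockets, 34 mm from the collar's centre on its x axis (the other is opposite); axes as collar. Turned 80 degrees clockwise from the slots (a stop follows, play about 4 degrees), the lugs lie along this x axis; let up there, the foot springs up to 22 mm below the rim and the lugs are caught.
- slot (a point): Middle of one of the two open lug slots, on the collar's rim, 34 mm from the collar's centre; the other is opposite. Each is about 20 mm wide at the mouth.
- plate (a point): Centre of the sprung round plate inside the collar, at rest 10 mm below the rim; the cartridge's foot pushes it down. It resists with 4 N at first, growing by 0.4 N per mm.
- ridge (a point): Middle of the top of the ridge on the dehumidifier, 90 mm above the bench, 100 mm from the collar's centre towards its +x; axes as collar. Ridge 30 x 150 mm (x, y). The dehumidifier is a grey box fixed to the bench, 40 mm high, from 65 mm on -x to 115 mm on +x of the collar's centre, 75 mm either side in y.
- tin_big_mid (a point): Bystander: a closed steel tin, diameter 100 mm, 120 mm high; point at its centre.
- tin_small_mid (a point): Bystander: a closed steel tin, diameter 80 mm, 95 mm high; point at its centre.
- carton_mid (a point): Bystander: a cardboard carton 110 x 80 x 65 mm (x, y, z); point at its centre.
- tape_mid (a point): Bystander: a roll of tape lying flat, diameter 100 mm, 48 mm high; point at its centre.
Mind the look-alikes: they are no part of the job. What is shaped like the part that bears cart_mid but green or red is not meant.

How it is judged:
By the outcome, as a careful person would: the job done as asked, in the order asked, and still so for the second after the job is handed in, with the robot touching nothing.
It also fails if it takes over 67 s, if anything falls off the work surface, if the arm or the gripper's body presses on something with over 40 N, if the wrist force passes 120 N, or if a joint passes its speed limit or range.

ROBOT

A 7-joint arm with a two-finger parallel gripper is mounted at the origin on the work surface. World frame = base frame: x ahead of the robot, y to its left, z up, the work surface at z = 0. Lengths are in mm, angles in degrees, forces in N, time in s.
With the tool pointing down it reaches from about 425 to 825 mm from the base axis. Payload 3.6 kg.
Tool frame: the origin (TCP) lies on the centre line of the jaws, within the pads' length; the fingertips stand 14 mm ahead of it and the grasp point (between the pads) lies 5 mm behind it (manip.tips_ahead is the distance from the TCP to the fingertips, in mm); z points along the fingers, x is the direction in which the jaws open and shut, and the axes are right-handed (so a half turn about z gives the same grasp; the last joint's range is limited). The gripper opens to 85 mm and grips with 20 to 120 N. Pads are 22 mm wide; open, the fingers measure 114 mm over their backs; the gripper's body (76 mm by 85 mm) begins 54 mm behind the grasp point. The pads swing forward as they close: fully open they stand 13 mm farther back than shut.
Start: joints at [-73.195, 35.231, -0.722, 81.555, 0.464, 63.22, -2.315], TCP at [204.312, 617.025, 245.297] pointing down, gripper open.
Joint ranges: [-178.69, 178.69], [-17.37, 117.87], [-77.05, 75.6], [15.02, 138.74], [-78.02, 258.01], [0.78, 113.62], [-162.83, 162.83]. Speed limits (degrees/s): [159.86, 159.86, 180, 180, 180, 180, 180].

INTERFACE

Orientations are given as [roll, pitch, yaw] about the fixed x, y, z axes, in that order (R = Rz(yaw) Ry(pitch) Rx(roll)).
In Python, from bench import manip gives the robot as it stands.
- The arm moves only by the shell command python3 -m crank 'ROWS' [FORCE]. ROWS is a JSON object of lists of equal length, an entry for each row: "slide": the shift along the tool's x, y, z in m, a list of three; "turn": the turn about the tool's z in rad; "fingers": the opening, from 0 (shut) to 1 (fully open). A call has 1 to 12 rows; each row shifts and turns the pose as measured when the row begins, along the tool's axes as they then stand; what a row does not reach is not made up. A row lasts 1/8 s, in which the tool goes at most 62.5 mm and 10.7 degrees, less where a joint would pass 70% of its speed; a pose out of reach is approached as far as the arm can. A call is refused whole if a number of a shift passes 0.0625 or a number of a turn 0.188, either way. A call with a gripper value outside its range is refused whole. The fingers move at their own pace and stop on an object; FORCE is the grip in N (left out, the last holds). Time passes only in rows, so rows that do not move let the fingers close. It gives the time, the measured TCP pose, the force and the opening at its end, in the units of the state.
- manip.get_state(): the state, without advancing time (a new reading comes with each control period).
- manip.capture(name): name is "scene" or "top" or "wrist"; returns the picture (420x560x3 uint8, blue, green, red); there is no depth.
- manip.camera_params(name): a dict with "K" (3x3 intrinsics, pixels), "view" (4x4, takes a point from world to camera coordinates). Camera axes: x right, y down, z forward; pixel columns grow to the right and rows downward; lengths in mm; the calibration is good to about 2 mm. The wrist camera is an equidistant fisheye: a pixel r from the principal point sees the ray r / f radians off the axis. A picture is of the moment at which its call begins: read the wrist's pose just before it. camera_params takes no time and is no camera call; for the wrist camera it gives the pose at the moment of the call.
- manip.finish_job(): hands the job in, once; it reports no verdict.
The state is a dict: "time_s": time; "joint_pos": joint angles; "dq": joint speeds; "tau": joint torques, N m; "tool_pos": TCP position; "ee_rot": TCP orientation; "wrist_force": force on the tool from outside, world axes, zero at the start; "moment": the same for the moment, N m; "gripper_width": finger opening in mm.
Only numpy, scipy, OpenCV 4.12 (cv2) and the standard library are available. Lean on these libraries where they do the work, as an engineer would, in place of code of your own. Each camera call takes 0.05 s, during which the arm holds its last target.

## Working session

There is one attempt and no reset: what is moved stays moved. The work goes in short steps, Python scripts to look and compute and a shell command to move; the robot and the scene stay as the last step left them, time stands still between calls to the robot, and variables do not carry over. Pictures are saved under pics/ and viewed, and the job is handed in when it is done.

```bash
ls; mkdir -p pics
python3 - <<'E'
from bench import manip
import cv2
print(manip.get_state())
for n in ("scene","top","wrist"):
    p=manip.camera_params(n); print(n,p)
    cv2.imwrite(f"pics/{n}0.png",manip.capture(n))
E
```

```text
pics
{'time_s': 0.0, 'joint_pos': array([-73.19623909,  35.28991113,  -0.72275075,  81.64192827,
         0.46336827,  63.22111642,  -2.31418775]), 'dq': array([-0.04446199,  0.02735839, -0.07820472,  0.05198904,  0.00697394,
        0.00385743,  0.09072154]), 'tau': array([-1.30296125e-04, -4.69219565e+01,  2.59555271e-01, -1.71031809e+01,
        1.00733581e-02,  9.76436801e-03, -8.67139192e-06]), 'tool_pos': array([204.08857263, 616.34578924, 244.12713009]), 'ee_rot': array([1.79998350e+02, 1.50089253e-01, 7.16818592e+01]), 'wrist_force': array([ 0.62834957,  0.40339013, -0.53304036]), 'moment': array([-0.00376795, -0.02426406, -0.04146154]), 'gripper_width': 85.29169667087177}
scene {'K': array([[490.34016268,   0.        , 279.64438677],
       [  0.        , 490.34016268, 206.22102443],
       [  0.        ,   0.        ,   1.        ]]), 'view': array([[-5.62713273e-01,  8.26608066e-01,  8.53689950e-03,
         3.59211228e+02],
       [ 6.99021123e-01,  4.81320426e-01, -5.28866823e-01,
        -2.98654504e+02],
       [-4.41274566e-01, -2.91632908e-01, -8.48661891e-01,
      
[... 438 characters left out ...]
31288e+02],
       [ 2.10566438e-01, -3.98764794e-03, -9.77571416e-01,
         9.49380783e+02],
       [ 0.00000000e+00,  0.00000000e+00,  0.00000000e+00,
         1.00000000e+00]])}
wrist {'K': array([[325.1922621 ,   0.        , 278.10874259],
       [  0.        , 325.1922621 , 212.26785638],
       [  0.        ,   0.        ,   1.        ]]), 'view': array([[ 3.12538425e-01,  9.49900208e-01, -3.05418091e-03,
        -6.48907532e+02],
       [ 9.13601125e-01, -2.99711713e-01,  2.74783319e-01,
        -3.82101870e+01],
       [ 2.60101358e-01, -8.86706489e-02, -9.61501326e-01,
         3.78718733e+02],
       [ 0.00000000e+00,  0.00000000e+00,  0.00000000e+00,
         1.00000000e+00]])}
```

View pics/scene0.png

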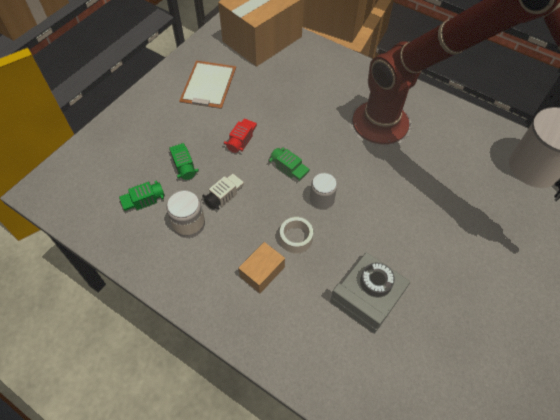

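View pics/top0.png

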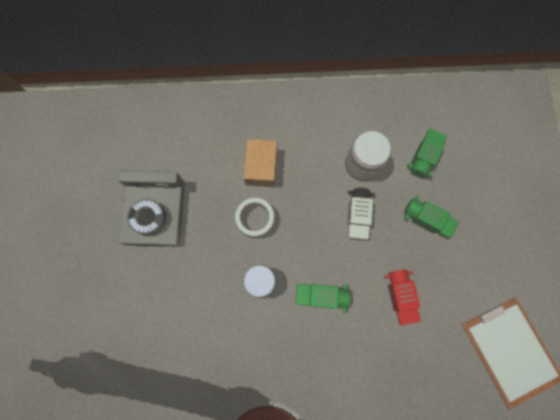

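View pics/wrist0.png

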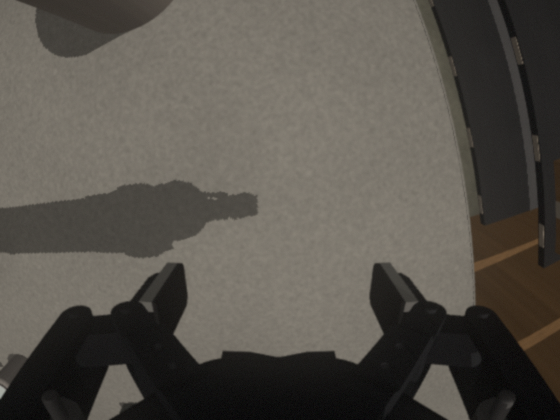

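```bash
cat > h.py <<'E'
from bench import manip
import numpy as np, cv2
def ray(n,u,v,P=None):
    P=P or manip.camera_params(n);K=P["K"];V=P["view"]
    x=np.array([(u-K[0,2])/K[0,0],(v-K[1,2])/K[1,1]])
    if n=="wrist":
        r=np.hypot(*x); d=np.array([*(x/r*np.sin(r)),np.cos(r)]) if r>1e-9 else np.array([0,0,1.])
    else: d=np.array([x[0],x[1],1.])
    R=V[:3,:3]; return -R.T@V[:3,3], R.T@d
def onz(n,u,v,z,P=None):
    o,d=ray(n,u,v,P); return o+d*(z-o[2])/d[2]
def proj(n,p,P=None):
    P=P or manip.camera_params(n);K=P["K"];V=P["view"]
    c=V[:3,:3]@np.asarray(p,float)+V[:3,3]
    if n=="wrist":
        th=np.arctan2(np.hypot(c[0],c[1]),c[2]);s=th/max(np.hypot(c[0],c[1]),1e-9);x=c[:2]*s
    else: x=c[:2]/c[2]
    return K[0,0]*x[0]+K[0,2],K[1,1]*x[1]+K[1,2]
E
python3 - <<'E'
from h import *
t=cv2.imread('pics/top0.png');s=cv2.imread('pics/scene0.png')
a=cv2.resize(t[120:260,310:450],(560,560),interpolation=cv2.INTER_CUBIC)
cv2.imwrite('pics/c1.png',a)
a=cv2.resize(t[155:260,105:200],None,fx=5.5,fy=5.5,interpolation=cv2.INTER_CUBIC)
cv2.imwrite('pics/c2.png',a)
a=cv2.resize(s[150:250,160:260],(560,560),interpolation=cv2.INTER_CUBIC)
cv2.imwrite('pics/c3.png',a)
E
```

```text
(no output)
```

View pics/c1.png

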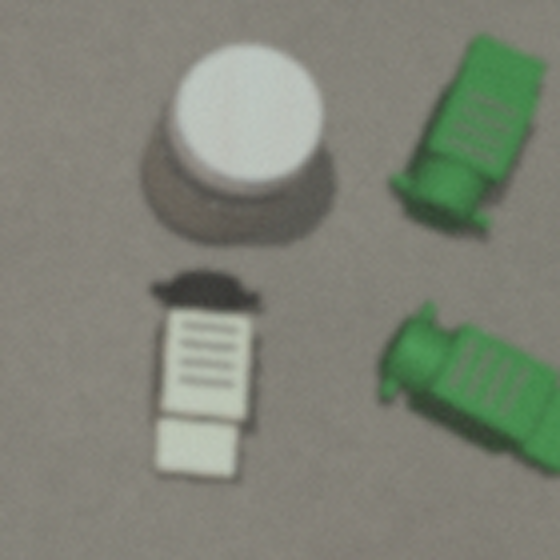

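View pics/c2.png

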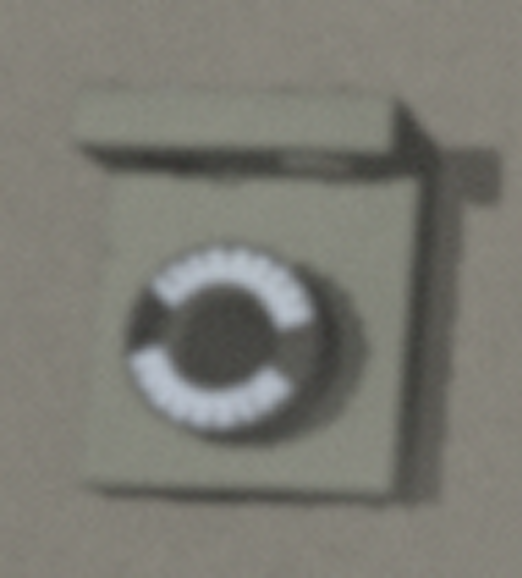

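View pics/c3.png

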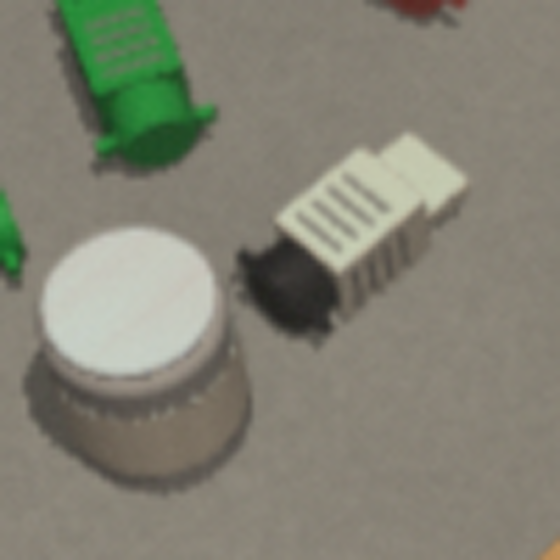

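Run:
```python
from h import *
np.set_printoptions(precision=1,suppress=True)
t=cv2.imread('pics/top0.png');s=cv2.imread('pics/scene0.png')
b,g,r=[t[...,i].astype(int) for i in range(3)]
hsv=cv2.cvtColor(t,cv2.COLOR_BGR2HSV)
c=lambda u,v:(310+u/4-.375,120+v/4-.375)
def T(p,z): return onz('top',*p,z)
F=[T(c(168,308),54),T(c(253,318),54)];H=[T(c(160,412),54),T(c(246,421),54)]
B=[T(c(153,468),35),T(c(235,478),35)]
print('body foot edge',F,np.linalg.norm(F[0]-F[1]));print('body head edge',H);print('bar end',B,np.linalg.norm(B[0]-B[1]))
m=(np.array(F).mean(0)+np.array(H).mean(0))/2;print('body centre',m,np.linalg.norm(np.array(F).mean(0)-np.array(H).mean(0)))
L=[T(c(152,290),27),T(c(260,298),27)];print('lugs',L,np.linalg.norm(L[0]-L[1]))
# white blob segmentation
w=((t.min(2)>150)).astype(np.uint8)
n,lab,st,ce=cv2.connectedComponentsWithStats(w)
for i in range(1,n):
    if st[i,4]>60: print(i,st[i],ce[i])
d=lambda u,v:(105+u/5.5-.41,155+v/5.5-.41)
print('collar by ring', T(d(221,337),76))
print('slots',T(d(152,320),76),T(d(296,352),76))
print('ridge corners',[T(d(*p),90) for p in ((78,95),(392,95),(80,148),(395,155))])
print('bigtin',T(c(249,115),120)); 
def S(u,v,z): return onz('scene',u,v,z)
k=lambda u,v:(160+u/5.6-.4,150+v/5.6-.4)
print('scene body', [S(*k(*p),54) for p in ((280,215),(340,270),(365,150),(425,212))])
print('scene bar end', [S(*k(*p),35) for p in ((410,133),(467,180))])
print('scene bigtin',S(*k(130,302),120))
a=cv2.resize(s[245:335,320:420],(700,630),interpolation=cv2.INTER_CUBIC)
cv2.imwrite('pics/c4.png',a)
for nm,uv,z in (('small',(260,281),95),('tape',(255,218),48),('carton',(261,158),65)): print(nm,T(uv,z))
```

```text
body foot edge [array([ 601.1, -244. ,   54. ]), array([ 592.1, -298. ,   54. ])] 54.70690230395318
body head edge [array([ 533.3, -233.5,   54. ]), array([ 525.1, -287.4,   54. ])]
bar end [array([ 500.6, -229.5,   35. ]), array([ 491.8, -281.5,   35. ])] 52.6623744218861
body centre [ 562.9 -265.7   54. ] 68.22047589280504
lugs [array([ 620.9, -239.7,   27. ]), array([ 612.3, -310.6,   27. ])] 71.41241475406652
1 [354 131  37  34 981] [371.9 147.7]
2 [235 198  39  38 451] [254.  216.1]
3 [351 198  21  26 444] [361.2 210.8]
4 [134 201  27  13 149] [148.1 205.8]
5 [130 219  27  13 149] [141.6 226.1]
6 [349 225  20  14 226] [358.6 231.2]
7 [244 265  30  32 741] [258.5 280.6]
8 [ 470  306   87   95 4487] [512.6 351.6]
collar by ring [568.5 279.8  76. ]
slots [577.8 311.5  76. ] [560.  245.6  76. ]
ridge corners [array([681.9, 343.9,  90. ]), array([675.5, 199.9,  90. ]), array([656.5, 341.9,  90. ]), array([646.8, 198.1,  90. ])]
bigtin [ 704.5 -291.   120. ]
scene body [array([ 591. , -296.1,   54. ]), array([ 600.8, -246.3,   54. ]), array([ 529.2, -284.3,   54. ]), array([ 543.7, -231.1,   54. ])]
scene bar end [array([ 495.3, -280. ,   35. ]), array([ 503.1, -233.5,   35. ])]
scene bigtin [ 707.9 -291.8  120. ]
small [394.5  -3.4  95. ]
tape [557.    6.5  48. ]
carton [712.3 -14.9  65. ]
```

View pics/c4.png

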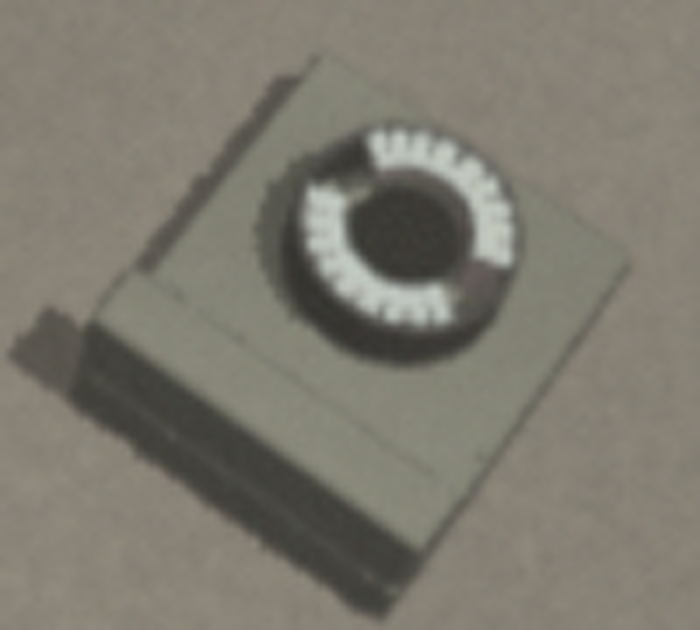

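```bash
cat >> h.py <<'E'
from scipy.spatial.transform import Rotation as Ro
def go(p,yaw=None,verbose=1):
    s=manip.get_state();R=Ro.from_euler('xyz',s['ee_rot'],degrees=True).as_matrix()
    d=R.T@(np.array(p,float)-s['tool_pos'])
    dy=0 if yaw is None else -((yaw-s['ee_rot'][2]+180)%360-180)
    print('t',round(s['time_s'],2),'pos',np.round(s['tool_pos'],1),'rot',np.round(s['ee_rot'],1),'F',np.round(s['wrist_force'],1),'w',round(s['gripper_width'],1),'j7',round(s['joint_pos'][6],1))
    print(' slide mm',np.round(d,1),'turn rad (tool z)',round(np.radians(dy),3))
E
python3 - <<'E'
from h import *
s=manip.get_state();R=Ro.from_euler('xyz',s['ee_rot'],degrees=True).as_matrix()
V=manip.camera_params('wrist')['view'];c=-V[:3,:3].T@V[:3,3]
print('cam in tool',R.T@(c-s['tool_pos']),'axis',R.T@V[2,:3])
go((480,330,240),81)
E
```

```text
cam in tool [   0.25944686  -68.56273959 -128.41383724] axis [-2.06079621e-04  2.74739788e-01  9.61518594e-01]
t 0.15 pos [204.2 616.5 244.4] rot [1.80e+02 1.00e-01 7.17e+01] F [-0.7  0.6 -0.8] w 85.3 j7 -2.3
 slide mm [-185.3  351.9    4.8] turn rad (tool z) -0.163
```

```bash
python3 -m crank '{"slide":[[-0.04,0.06,0],[-0.04,0.06,0],[-0.04,0.06,0],[-0.04,0.06,0],[-0.04,0.06,0],[-0.03,0.06,0]],"turn":[0,0,0,0,0,0],"fingers":[1,1,1,1,1,1]}'
python3 - <<'E'
from h import *
go((565,275,240),75)
E
```

```text
time_s: 0.9
tool_pos: [441.8, 325.1, 241.6]
ee_rot: [-179.8, 0.1, 72.5]
wrist_force: [0.3, 0.8, -0.5]
gripper_width: 85.4
t 0.9 pos [441.8 325.1 241.6] rot [-1.798e+02  1.000e-01  7.250e+01] F [ 0.3  0.8 -0.5] w 85.4 j7 34.2
 slide mm [-10.7 132.6   1. ] turn rad (tool z) -0.044
```

```bash
python3 -m crank '{"slide":[[0,0.05,0],[-0.01,0.05,0],[0,0.03,0],[0,0,0]],"turn":[-0.04,0,0,0],"fingers":[1,1,1,1]}'
python3 - <<'E'
from h import *
go((565,275,240),75)
np.save('wp1.npy',manip.camera_params('wrist')['view'])
cv2.imwrite('pics/w1.png',manip.capture('wrist'))
E
```

```text
time_s: 1.4
tool_pos: [571.1, 269.4, 239.8]
ee_rot: [-179.8, 0.4, 74.2]
wrist_force: [-0.2, 0.2, 0.1]
gripper_width: 85.4
t 1.4 pos [571.1 269.4 239.8] rot [-179.8    0.4   74.2] F [-0.2  0.2  0.1] w 85.4 j7 47.2
 slide mm [ 3.7 -7.4 -0.2] turn rad (tool z) -0.014
```

View pics/w1.png

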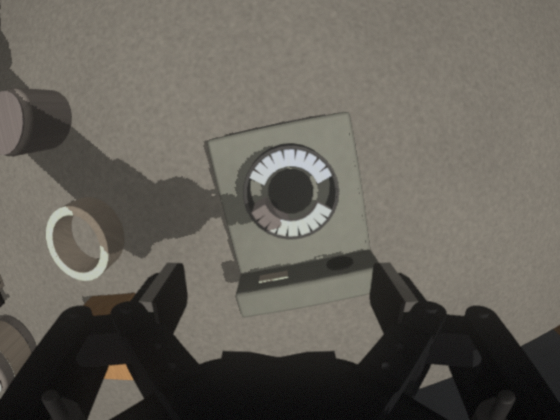

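Run:
```python
from h import *
np.set_printoptions(precision=1,suppress=True)
P=manip.camera_params('wrist');P['view']=np.load('wp1.npy')
t=cv2.imread('pics/w1.png')
# arcs mask inside annulus, white/bright
w=(t.min(2)>145).astype(np.uint8);m=np.zeros_like(w);cv2.circle(m,(291,190),52,1,-1);w*=m
pts=np.argwhere(w);X=np.array([onz('wrist',u,v,76,P)[:2] for v,u in pts])
c,r=X.mean(0),0
(cx,cy),rad=cv2.minEnclosingCircle(X.astype(np.float32));print('enclosing',cx,cy,rad,len(X))
c=np.array([cx,cy])
for k in range(2):
  a=np.degrees(np.arctan2(X[:,1]-c[1],X[:,0]-c[0]));rr=np.hypot(*(X-c).T)
  print('r',rr.min(),rr.max())
  h=np.histogram(a,bins=72,range=(-180,180))[0];print(h)
cv2.imwrite('pics/w1c.png',cv2.resize(t[130:330,190:390],(600,600),interpolation=cv2.INTER_CUBIC))
```

```text
enclosing 570.6348876953125 280.7403564453125 41.00984573364258 2098
r 25.501140579554853 41.00977300629638
[55 52 41 54 52 43 54 47 46 52 41  0  0  0  0  0  0  0  0  0  0  0  0  0
  0  0  0  9  8 40 46 35 34 53 43 33 46 45 32 48 45 36 45 45 41 47 34  0
  0  0  0  0  0  0  0 14 52 53 43 55 49 41 50 54 41 52 54 42 52 49 53 42]
r 25.501140579554853 41.00977300629638
[55 52 41 54 52 43 54 47 46 52 41  0  0  0  0  0  0  0  0  0  0  0  0  0
  0  0  0  9  8 40 46 35 34 53 43 33 46 45 32 48 45 36 45 45 41 47 34  0
  0  0  0  0  0  0  0 14 52 53 43 55 49 41 50 54 41 52 54 42 52 49 53 42]
```

View pics/w1c.png

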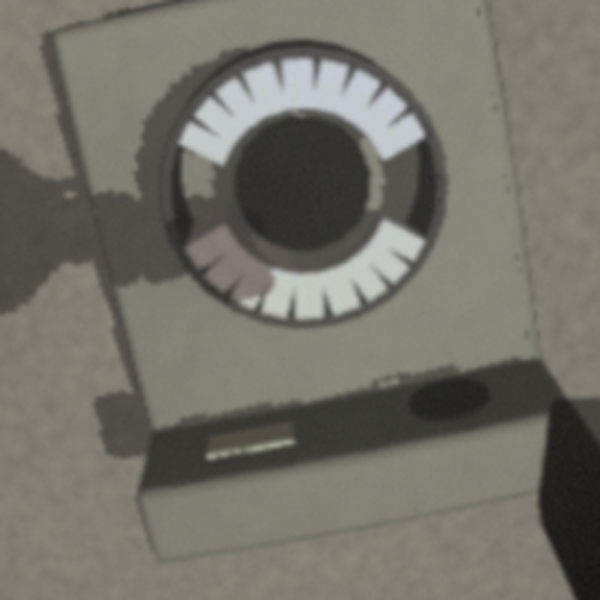

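```bash
python3 -m crank '{"slide":[[-0.06,0,0],[-0.06,0,0],[-0.06,0,0],[-0.06,0,0],[-0.06,0,0],[-0.06,0,0],[-0.06,0,0],[-0.06,0.0,0]],"turn":[-0.06,-0.06,0,0,0,0,0,0],"fingers":[1,1,1,1,1,1,1,1]}'
python3 - <<'E'
from h import *
go((513,-258,200),81.2)
E
```

```text
time_s: 2.45
tool_pos: [483.6, -194.2, 240.5]
ee_rot: [-179.4, -0.3, 83.5]
wrist_force: [1.1, 0.2, 0.4]
gripper_width: 85.2
t 2.45 pos [ 483.6 -194.2  240.5] rot [-179.4   -0.3   83.5] F [1.1 0.2 0.4] w 85.2 j7 103.8
 slide mm [-60.3  36.8  39.8] turn rad (tool z) 0.041
```

```bash
python3 -m crank '{"slide":[[-0.03,0.018,0.02],[-0.03,0.018,0.02],[0,0,0]],"turn":[0.04,0,0],"fingers":[1,1,1]}'
python3 - <<'E'
from h import *
go((513,-258,200),81.2)
np.save('wp2.npy',manip.camera_params('wrist')['view'])
t=manip.capture('wrist')
cv2.imwrite('pics/w2.png',t)
E
```

```text
time_s: 2.82
tool_pos: [508.8, -260.7, 199.9]
ee_rot: [-179.4, -0.2, 81.0]
wrist_force: [-0.2, 0.4, 0.0]
gripper_width: 85.1
t 2.83 pos [ 508.8 -260.7  199.9] rot [-179.4   -0.2   81. ] F [-0.2  0.4  0. ] w 85.1 j7 107.4
 slide mm [ 3.4  3.8 -0.1] turn rad (tool z) -0.004
```

View pics/w2.png

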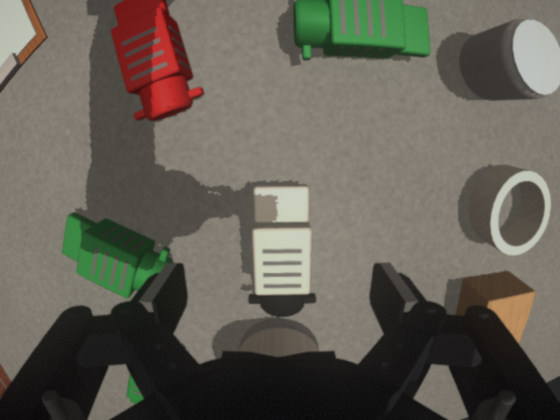

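Run:
```python
from h import *
np.set_printoptions(precision=1,suppress=True)
P=manip.camera_params('wrist');P['view']=np.load('wp2.npy')
q=lambda u,v,z:onz('wrist',u,v,z,P)[:2]
B=np.array([q(254,187,35),q(308,186,35)]);H=np.array([q(253,228,54),q(311,227,54)]);F=np.array([q(254,294,54),q(310,293.5,54)])
print(B,H,F);b,h,f=B.mean(0),H.mean(0),F.mean(0);print(b,h,f,np.linalg.norm(f-h))
a=(b-f)/np.linalg.norm(b-f);print('axis',a,np.degrees(np.arctan2(a[1],a[0])),'bar from end',b-18*a,'from head edge',h+16*a,'bar y dir',np.degrees(np.arctan2(*(B[1]-B[0])[::-1])))
bc=(b-18*a+h+16*a)/2
go((*bc,60),81)
```

```text
[[ 494.8 -280.3]
 [ 501.6 -231. ]] [[ 527.8 -285.7]
 [ 534.9 -234.5]] [[ 594.1 -297. ]
 [ 602.2 -243.5]]
[ 498.2 -255.7] [ 531.4 -260.1] [ 598.1 -270.3] 67.53279472722745
axis [-1.   0.1] 171.6743004371471 bar from end [ 516.  -258.3] from head edge [ 515.5 -257.8] bar y dir 82.15688228428913
t 2.88 pos [ 509.4 -258.5  200.7] rot [-179.4   -0.3   81.1] F [0.2 1.1 0.4] w 85.6 j7 107.3
 slide mm [  0.6   7.6 140.7] turn rad (tool z) 0.002
```

```bash
python3 -m crank '{"slide":[[0,0,0.05],[0,0,0.05],[0,0,0.03],[0,0,0]],"turn":[-0.01,0,0,0],"fingers":[1,1,1,1]}'
python3 - <<'E'
from h import *
go((509.8,-257.2,22),81.7)
E
```

```text
time_s: 3.38
tool_pos: [512.5, -246.5, 72.5]
ee_rot: [-179.9, -0.7, 82.5]
wrist_force: [0.1, 0.1, 0.2]
gripper_width: 85.4
t 3.38 pos [ 512.5 -246.5   72.5] rot [-179.9   -0.7   82.5] F [0.1 0.1 0.2] w 85.4 j7 108.0
 slide mm [-11.5  -1.2  50.4] turn rad (tool z) 0.015
```

```bash
python3 -m crank '{"slide":[[-0.011,-0.001,0.005],[0,0,0.02],[0,0,0]],"turn":[0.015,0,0],"fingers":[1,1,1]}'
python3 - <<'E'
from h import *
go((509.8,-257.2,22),81.7)
E
```

```text
time_s: 3.75
tool_pos: [513.3, -257.5, 52.2]
ee_rot: [179.6, -0.6, 81.8]
wrist_force: [-0.3, 0.2, -0.1]
gripper_width: 85.4
t 3.75 pos [ 513.3 -257.5   52.2] rot [179.6  -0.6  81.8] F [-0.3  0.2 -0.1] w 85.4 j7 108.4
 slide mm [-0.5 -3.7 30.2] turn rad (tool z) 0.001
```

```bash
python3 -m crank '{"slide":[[0,-0.003,0.012],[0,0,0.012],[0,0,0.004],[0,0,0]],"turn":[0,0,0,0],"fingers":[1,1,1,1]}'
python3 - <<'E'
from h import *
go((509.8,-257.2,22),81.7)
cv2.imwrite('pics/w3.png',manip.capture('wrist'))
E
```

```text
time_s: 4.25
tool_pos: [511.8, -258.3, 25.2]
ee_rot: [179.4, -0.4, 81.7]
wrist_force: [0.2, -0.2, -0.1]
gripper_width: 85.2
t 4.25 pos [ 511.8 -258.3   25.2] rot [179.4  -0.4  81.7] F [ 0.2 -0.2 -0.1] w 85.2 j7 108.6
 slide mm [ 0.8 -2.1  3.2] turn rad (tool z) -0.0
```

View pics/w3.png

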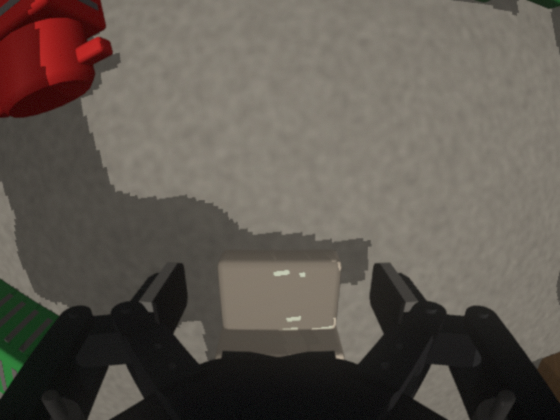

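```bash
python3 -m crank '{"slide":[[0,-0.002,0.003],[0,0,0],[0,0,0],[0,0,0],[0,0,0]],"turn":[0,0,0,0,0],"fingers":[0.55,0.5,0.5,0.5,0.5]}' 20
python3 - <<'E'
from h import *
go((509.8,-257.2,22),81.7)
E
```

```text
time_s: 4.92
tool_pos: [510.1, -258.1, 22.6]
ee_rot: [179.3, -0.4, 81.7]
wrist_force: [0.4, -0.6, -0.3]
gripper_width: 51.8
t 4.92 pos [ 510.1 -258.1   22.6] rot [179.3  -0.4  81.7] F [ 0.4 -0.6 -0.3] w 51.8 j7 108.6
 slide mm [ 0.9 -0.4  0.6] turn rad (tool z) 0.0
```

```bash
python3 -m crank '{"slide":[[0,0,-0.01],[0,0,-0.01],[0,0,-0.015],[0,0,-0.015],[0,0,0]],"turn":[0,0,0,0,0],"fingers":[0.45,0.45,0.45,0.45,0.45]}'
python3 - <<'E'
from h import *
go((500,-257.2,130),81.7)
a=manip.capture('scene');cv2.imwrite('pics/s4.png',cv2.resize(a[110:260,130:330],None,fx=4,fy=4,interpolation=cv2.INTER_CUBIC))
E
```

```text
time_s: 5.55
tool_pos: [508.7, -258.2, 76.3]
ee_rot: [179.4, -0.4, 81.7]
wrist_force: [-0.1, 0.1, -3.5]
gripper_width: 51.7
t 5.55 pos [ 508.7 -258.2   76.3] rot [179.4  -0.4  81.7] F [-0.1  0.1 -3.5] w 51.7 j7 108.5
 slide mm [  0.1  -8.2 -53.8] turn rad (tool z) 0.0
```

View pics/s4.png

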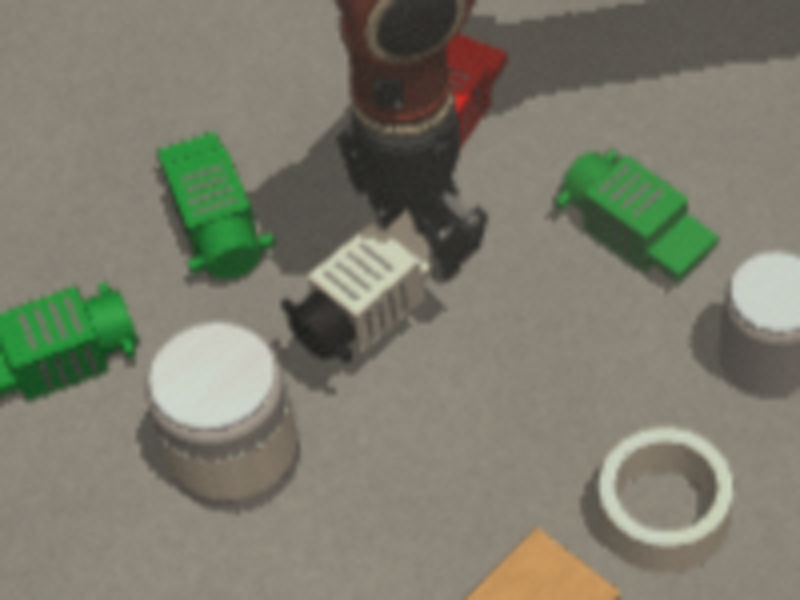

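```bash
python3 -m crank '{"slide":[[0,0,0],[0,0,0]],"turn":[0,0],"fingers":[0.59,0.59]}'
python3 - <<'E'
from h import *
go((500,-257.2,130),81.7)
a=manip.capture('scene');cv2.imwrite('pics/s5.png',cv2.resize(a[150:230,180:260],None,fx=7,fy=7,interpolation=cv2.INTER_CUBIC))
a=manip.capture('top');cv2.imwrite('pics/t5.png',cv2.resize(a[150:270,310:430],None,fx=5,fy=5,interpolation=cv2.INTER_CUBIC))
E
```

```text
time_s: 5.85
tool_pos: [507.5, -257.5, 74.8]
ee_rot: [179.6, -0.5, 81.7]
wrist_force: [0.2, 0.1, -1.8]
gripper_width: 51.6
t 5.85 pos [ 507.5 -257.5   74.8] rot [179.6  -0.5  81.7] F [ 0.2  0.1 -1.8] w 51.6 j7 108.5
 slide mm [ -0.3  -7.1 -55.2] turn rad (tool z) 0.0
```

View pics/s5.png

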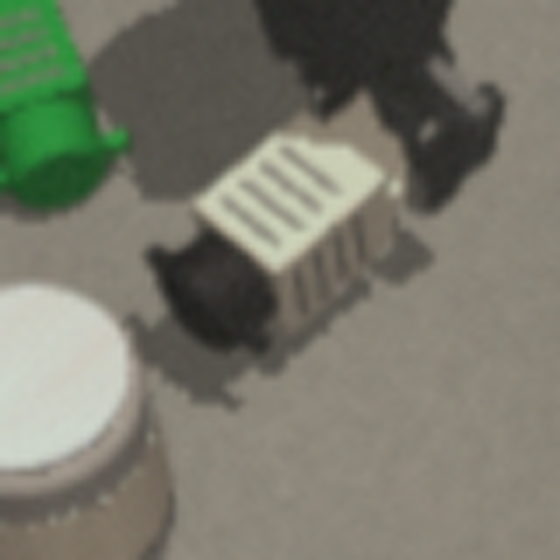

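View pics/t5.png

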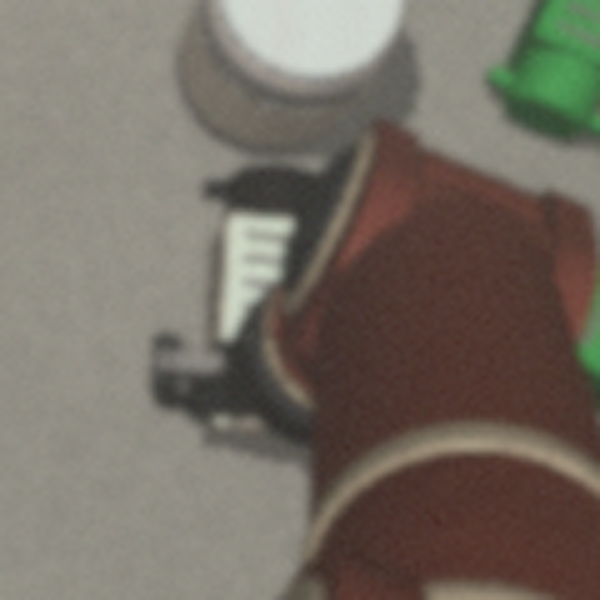

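```bash
python3 -m crank '{"slide":[[0,0,-0.006],[0,0,-0.006],[0,0,-0.006],[0,0,-0.004],[0,0,0],[0,0,0]],"turn":[0,0,0,0,0,0],"fingers":[0.59,0.59,0.59,0.59,0.59,0.59]}'
python3 - <<'E'
from h import *
go((500,-257.2,116),81.7)
a=manip.capture('scene');cv2.imwrite('pics/s6.png',cv2.resize(a[150:230,180:260],None,fx=7,fy=7,interpolation=cv2.INTER_CUBIC))
E
```

```text
time_s: 6.7
tool_pos: [507.2, -257.7, 98.3]
ee_rot: [179.6, -0.5, 81.7]
wrist_force: [0.6, 0.8, -3.4]
gripper_width: 51.7
t 6.7 pos [ 507.2 -257.7   98.3] rot [179.6  -0.5  81.7] F [ 0.6  0.8 -3.4] w 51.7 j7 108.5
 slide mm [ -0.4  -7.1 -17.7] turn rad (tool z) 0.0
```

View pics/s6.png

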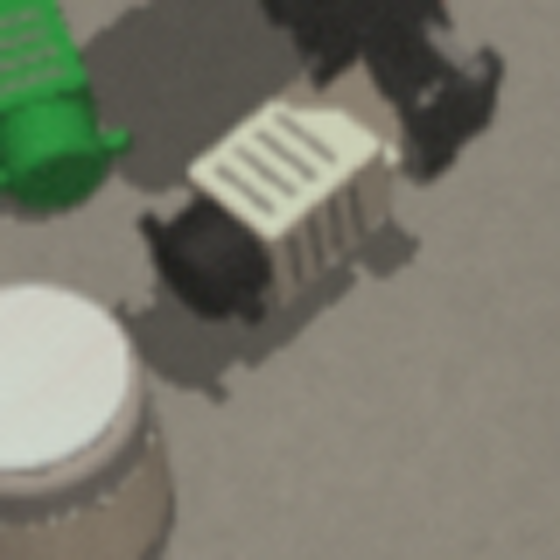

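```bash
python3 -m crank '{"slide":[[0,0,0],[0,0,0]],"turn":[0,0],"fingers":[0.602,0.602]}'
python3 - <<'E'
from h import *
go((500,-257.2,116),81.7)
print(manip.get_state()['moment'])
a=manip.capture('scene');cv2.imwrite('pics/s7.png',cv2.resize(a[150:230,180:260],None,fx=7,fy=7,interpolation=cv2.INTER_CUBIC))
E
```

```text
time_s: 7.0
tool_pos: [507.0, -257.6, 97.9]
ee_rot: [179.6, -0.5, 81.7]
wrist_force: [0.9, 0.3, -2.0]
gripper_width: 51.5
t 7.0 pos [ 507.  -257.6   97.9] rot [179.6  -0.5  81.7] F [ 0.9  0.3 -2. ] w 51.5 j7 108.5
 slide mm [ -0.5  -6.9 -18.1] turn rad (tool z) 0.0
[-0.01203261  0.11016439 -0.01811498]
```

View pics/s7.png

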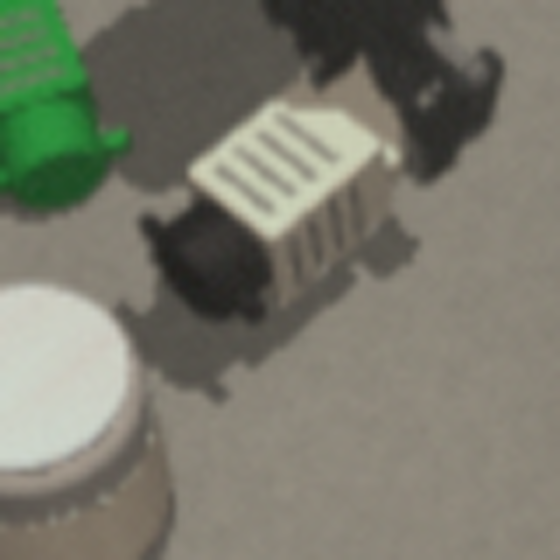

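```bash
python3 -m crank '{"slide":[[0,0,-0.06],[0,0,0.0],[0,0,0.06],[0,0,-0.06],[0,0,0.06],[0,0,-0.06],[0,0,0]],"turn":[0,0,0,0,0,0,0],"fingers":[0.602,0.602,0.602,0.602,0.602,0.602,0.602]}' 20
python3 - <<'E'
from h import *
go((500,-257.2,116),81.7)
print(manip.get_state()['moment'])
a=manip.capture('scene');cv2.imwrite('pics/s8.png',cv2.resize(a[130:230,170:270],None,fx=6,fy=6,interpolation=cv2.INTER_CUBIC))
E
```

```text
time_s: 7.92
tool_pos: [502.2, -257.4, 143.7]
ee_rot: [-177.3, -1.3, 81.6]
wrist_force: [0.5, -1.0, -2.7]
gripper_width: 51.7
t 7.92 pos [ 502.2 -257.4  143.7] rot [-177.3   -1.3   81.6] F [ 0.5 -1.  -2.7] w 51.7 j7 108.4
 slide mm [-0.8 -0.9 27.7] turn rad (tool z) -0.002
[-0.08156004 -0.05444147 -0.00443504]
```

View pics/s8.png

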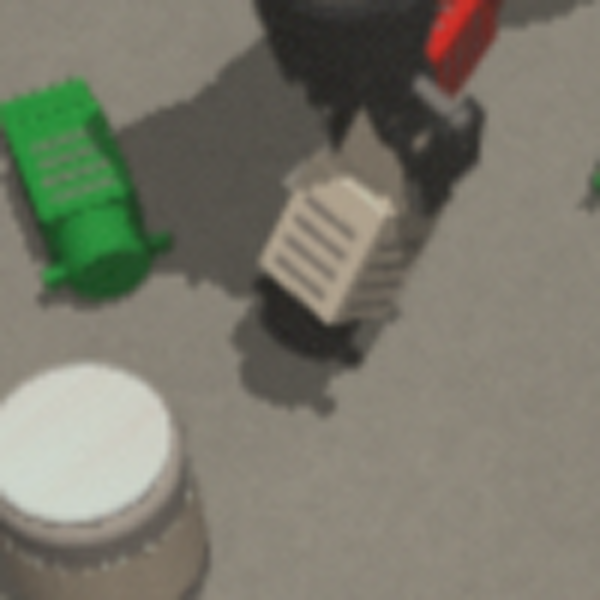

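```bash
python3 -m crank '{"slide":[[0,0,-0.06],[0,0,0.05],[0,0,-0.06],[0,0,0.05],[0,0,-0.06],[0,0,0.05],[0,0,-0.05],[0,0,0],[0,0,0]],"turn":[0,0,0,0,0,0,0,0,0],"fingers":[0.602,0.602,0.602,0.602,0.602,0.602,0.602,0.602,0.602]}' 20
python3 - <<'E'
from h import *
go((500,-257.2,145),81.7)
print(manip.get_state()['moment'])
a=manip.capture('scene');cv2.imwrite('pics/s9.png',cv2.resize(a[130:230,170:270],None,fx=6,fy=6,interpolation=cv2.INTER_CUBIC))
E
```

```text
time_s: 9.1
tool_pos: [478.8, -245.2, 185.8]
ee_rot: [-171.0, -3.3, 81.5]
wrist_force: [0.2, -0.0, -1.6]
gripper_width: 51.7
t 9.1 pos [ 478.8 -245.2  185.8] rot [-171.    -3.3   81.5] F [ 0.2 -0.  -1.6] w 51.7 j7 108.3
 slide mm [-11.1  28.7  36.2] turn rad (tool z) -0.004
[-0.02012813 -0.16597448 -0.02426131]
```

View pics/s9.png

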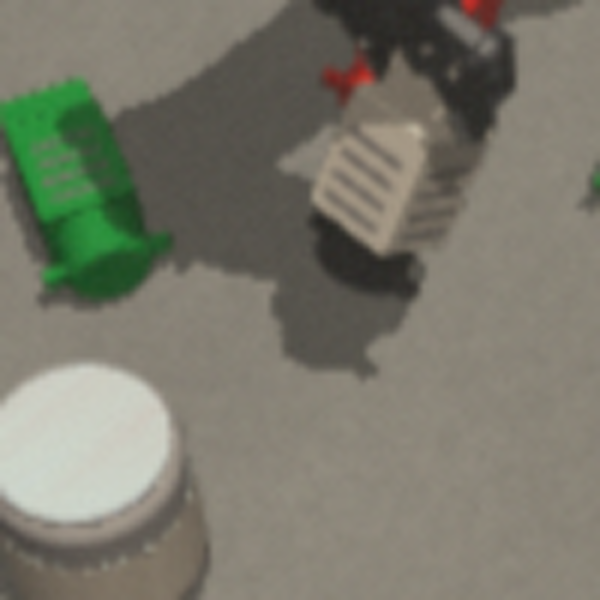

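```bash
python3 -m crank '{"slide":[[0,0,-0.015],[0,0,-0.015],[0,0,-0.015],[0,0,-0.015],[0,0,0]],"turn":[0,0,0,0,0],"fingers":[0.602,0.602,0.602,0.602,0.602]}' 20;  python3 -m crank '{"slide":[[0,0,0.06],[0,0,0.0]],"turn":[0,0],"fingers":[0.602,0.602]}' 20
```

```text
time_s: 9.78
tool_pos: [490.3, -251.3, 253.8]
ee_rot: [-171.7, -3.1, 81.5]
wrist_force: [0.6, 0.3, -2.9]
gripper_width: 51.3
time_s: 10.02
tool_pos: [482.1, -246.8, 194.8]
ee_rot: [-171.8, -3.1, 81.5]
wrist_force: [-1.0, 0.7, -1.3]
gripper_width: 51.4
```

```bash
python3 -m crank '{"slide":[[0,0,0.05],[0,0,0],[0,0,-0.05],[0,0,0]],"turn":[0,0,0,0],"fingers":[0.602,0.602,0.602,0.602]}' 20;  python3 -m crank '{"slide":[[0,0,0.05],[0,0,-0.05],[0,0,0.05],[0,0,-0.05],[0,0,0]],"turn":[0,0,0,0,0],"fingers":[0.602,0.602,0.602,0.602,0.602]}' 20
```

```text
time_s: 10.52
tool_pos: [490.6, -251.1, 205.8]
ee_rot: [-173.1, -2.7, 81.6]
wrist_force: [0.9, 0.6, -1.7]
gripper_width: 51.4
time_s: 11.15
tool_pos: [484.6, -248.6, 200.4]
ee_rot: [-171.9, -3.0, 81.5]
wrist_force: [0.7, -1.0, -2.2]
gripper_width: 51.7
```

```bash
python3 -m crank '{"slide":[[0,0,-0.05],[0,0,0],[0,0,0]],"turn":[0,0,0],"fingers":[0.602,0.602,0.602]}' 20;  python3 -m crank '{"slide":[[0,0,0.05],[0,0,0],[0,0,0]],"turn":[0,0,0],"fingers":[0.602,0.602,0.602]}' 20
```

```text
time_s: 11.52
tool_pos: [488.9, -251.1, 251.2]
ee_rot: [-171.5, -3.1, 81.5]
wrist_force: [-0.1, 0.7, -2.3]
gripper_width: 51.6
time_s: 11.9
tool_pos: [483.4, -248.0, 202.9]
ee_rot: [-171.8, -3.0, 81.5]
wrist_force: [0.6, 0.1, -2.4]
gripper_width: 51.7
```

```bash
python3 -m crank '{"slide":[[0,0,0.05],[0,0,0],[0,0,-0.05],[0,0,0],[0,0,0.05],[0,0,0],[0,0,-0.05],[0,0,0]],"turn":[0,0,0,0,0,0,0,0],"fingers":[0.602,0.602,0.602,0.602,0.602,0.602,0.602,0.602]}' 20;  python3 -m crank '{"slide":[[0,0.02,0],[0,0,0],[0,0,0]],"turn":[0,0,0],"fingers":[0.602,0.602,0.602]}' 20;python3 -m crank '{"slide":[[0,0.05,0],[0,0,0],[0,0,0]],"turn":[0,0,0],"fingers":[0.602,0.602,0.602]}' 20
```

```text
time_s: 12.9
tool_pos: [494.4, -253.7, 220.7]
ee_rot: [-173.5, -2.5, 81.5]
wrist_force: [0.5, -0.4, -2.4]
gripper_width: 51.7
time_s: 13.28
tool_pos: [514.4, -257.1, 221.9]
ee_rot: [-173.6, -2.4, 81.5]
wrist_force: [-0.7, -0.7, -2.7]
gripper_width: 51.4
time_s: 13.65
tool_pos: [560.5, -264.2, 215.2]
ee_rot: [-173.2, -2.5, 81.4]
wrist_force: [0.1, -0.1, -3.6]
gripper_width: 51.7
```

```bash
python3 -m crank '{"slide":[[0,-0.06,0],[0,0,0],[0,0.06,0],[0,0,0]],"turn":[0,0,0,0],"fingers":[0.602,0.602,0.602,0.602]}' 20;  python3 -m crank '{"slide":[[0,0,0.06],[0,0,0],[0,0,-0.06],[0,0,0],[0,0,0.06],[0,0,0],[0,0,-0.06],[0,0,0],[0,0,0]],"turn":[0,0,0,0,0,0,0,0,0],"fingers":[0.602,0.602,0.602,0.602,0.602,0.602,0.602,0.602,0.602]}' 20
```

```text
time_s: 14.15
tool_pos: [551.8, -262.7, 211.7]
ee_rot: [-172.4, -2.7, 81.1]
wrist_force: [-0.8, -0.8, -2.4]
gripper_width: 51.7
time_s: 15.28
tool_pos: [556.6, -269.2, 233.0]
ee_rot: [-173.9, -2.0, 81.0]
wrist_force: [-0.2, 0.6, -3.1]
gripper_width: 51.6
```

```bash
python3 -m crank '{"slide":[[0,0,0.06]],"turn":[0],"fingers":[0.602]}'|sed -n 2,3p; python3 -m crank '{"slide":[[0,0,0]],"turn":[0],"fingers":[0.602]}'|sed -n 2,3p;python3 -m crank '{"slide":[[0,0,-0.06]],"turn":[0],"fingers":[0.602]}'|sed -n 2,3p; python3 -m crank '{"slide":[[0,0,0]],"turn":[0],"fingers":[0.602]}'|sed -n 2,3p;python3 -m crank '{"slide":[[0,0,0]],"turn":[0],"fingers":[0.602]}'|sed -n 2,3p;python3 -m crank '{"slide":[[0,0.06,0]],"turn":[0],"fingers":[0.602]}'|sed -n 2,3p; python3 -m crank '{"slide":[[0,0,0]],"turn":[0],"fingers":[0.602]}'|sed -n 2,3p;python3 -m crank '{"slide":[[0,-0.06,0]],"turn":[0],"fingers":[0.602]}'|sed -n 2,3p; python3 -m crank '{"slide":[[0,0,0]],"turn":[0],"fingers":[0.602]}'|sed -n 2,3p
```

```text
tool_pos: [555.7, -268.8, 178.9]
ee_rot: [-174.9, -1.8, 81.0]
tool_pos: [551.1, -266.5, 174.5]
ee_rot: [-174.1, -2.0, 81.0]
tool_pos: [555.0, -268.6, 232.1]
ee_rot: [-173.6, -2.1, 80.9]
tool_pos: [559.6, -271.0, 239.9]
ee_rot: [-174.5, -1.9, 80.9]
tool_pos: [559.7, -271.1, 241.0]
ee_rot: [-174.5, -1.9, 81.0]
tool_pos: [614.2, -281.7, 236.0]
ee_rot: [-174.1, -1.8, 80.7]
tool_pos: [617.2, -279.5, 232.4]
ee_rot: [-174.0, -2.0, 80.9]
tool_pos: [560.3, -269.6, 235.6]
ee_rot: [-174.0, -2.0, 81.1]
tool_pos: [552.5, -269.2, 234.0]
ee_rot: [-173.3, -2.1, 80.8]
```

```bash
python3 -m crank '{"slide":[[0,0,0.03],[0,0,0.03],[0,0,0],[0,0,0]],"turn":[0,0,0,0],"fingers":[0.602,0.602,0.602,0.602]}'|sed -n 2,3p; python3 -m crank '{"slide":[[0,0,-0.03],[0,0,-0.03],[0,0,0],[0,0,0]],"turn":[0,0,0,0],"fingers":[0.602,0.602,0.602,0.602]}'|sed -n 2,3p;python3 -m crank '{"slide":[[0,0,0.06],[0,0,0.02],[0,0,0]],"turn":[0,0,0],"fingers":[0.602,0.602,0.602]}'|sed -n 2,3p; python3 -m crank '{"slide":[[0,0,-0.06],[0,0,-0.02],[0,0,0]],"turn":[0,0,0],"fingers":[0.602,0.602,0.602]}'|sed -n 2,3p;python3 -m crank '{"slide":[[0,0,0.06],[0,0,0]],"turn":[0,0],"fingers":[0.602,0.602]}'|sed -n 2,3p;python3 -m crank '{"slide":[[0,0,-0.06],[0,0,0.0]],"turn":[0,0],"fingers":[0.602,0.602]}'|sed -n 2,3p
```

```text
tool_pos: [546.7, -267.2, 177.4]
ee_rot: [-173.7, -2.0, 80.8]
tool_pos: [554.8, -271.3, 242.5]
ee_rot: [-174.0, -1.9, 80.8]
tool_pos: [546.3, -267.0, 159.4]
ee_rot: [-174.0, -1.9, 80.8]
tool_pos: [553.9, -270.8, 240.6]
ee_rot: [-173.8, -1.9, 80.8]
tool_pos: [547.3, -267.5, 179.8]
ee_rot: [-173.8, -1.9, 80.8]
tool_pos: [555.5, -271.6, 243.6]
ee_rot: [-174.1, -1.8, 80.8]
```

```bash
python3 -m crank '{"slide":[[0,0.04,0],[0,-0.04,0],[0,0.04,0],[0,-0.04,0],[0,0,0],[0,0,0]],"turn":[0,0,0,0,0,0],"fingers":[0.602,0.602,0.602,0.602,0.602,0.602]}'|sed -n 2,3p; python3 -m crank '{"slide":[[0.04,0,0],[-0.04,0,0],[0.04,0,0],[-0.04,0,0],[0,0,0],[0,0,0]],"turn":[0,0,0,0,0,0],"fingers":[0.602,0.602,0.602,0.602,0.602,0.602]}'|sed -n 2,3p
```

```text
tool_pos: [547.3, -268.5, 230.7]
ee_rot: [-171.9, -2.3, 80.7]
tool_pos: [555.3, -268.5, 240.2]
ee_rot: [-173.2, -2.1, 81.0]
```

```bash
python3 -m crank '{"slide":[[0.06,0,0],[-0.06,0,0],[0.06,0,0],[-0.06,0,0],[0.06,0,0],[-0.06,0,0],[0,0,0],[0,0,0]],"turn":[0,0,0,0,0,0,0,0],"fingers":[0.602,0.602,0.602,0.602,0.602,0.602,0.602,0.602]}'|sed -n 1,3p
```

```text
time_s: 21.15
tool_pos: [562.6, -261.2, 248.5]
ee_rot: [-174.3, -1.9, 81.6]
```

Run:
```python
from h import *
go((500,-257.2,145),81.7)
a=manip.capture('scene');cv2.imwrite('pics/s10.png',cv2.resize(a[110:210,180:280],None,fx=6,fy=6,interpolation=cv2.INTER_CUBIC))
```

```text
t 21.15 pos [ 562.6 -261.2  248.5] rot [-174.3   -1.9   81.6] F [-0.  2. -2.] w 51.5 j7 106.1
 slide mm [ -8.6 -52.  109. ] turn rad (tool z) -0.001
```

View pics/s10.png

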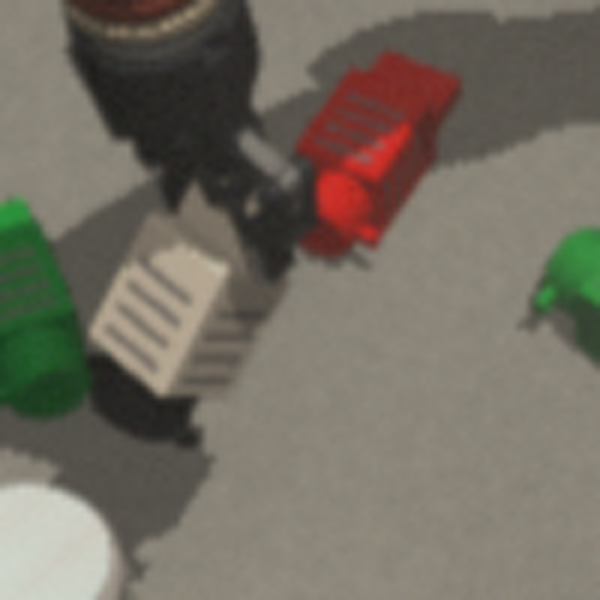

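Run:
```python
from h import *
s=manip.get_state();p=s['tool_pos']
for th in range(0,60,5):
    a=np.radians(-8.4);t=np.radians(th);d=np.array([np.sin(t)*np.cos(a),np.sin(t)*np.sin(a),-np.cos(t)])
    q0=np.array(proj('scene',p+20*d));q1=np.array(proj('scene',p+89*d));e=q1-q0
    print(th,np.round(e*6,0),round(np.degrees(np.arctan2(e[1],e[0])),1))
print(np.degrees(np.arctan2(125,-65)),np.hypot(65,125))
```

```text
0 [14. 88.] 81.1
5 [ 5. 95.] 87.0
10 [ -4. 101.] 92.3
15 [-13. 107.] 97.0
20 [-22. 112.] 101.2
25 [-31. 116.] 105.0
30 [-40. 119.] 108.4
35 [-48. 122.] 111.7
40 [-57. 123.] 114.7
45 [-65. 124.] 117.5
50 [-72. 124.] 120.3
55 [-79. 122.] 122.9
117.47443162627712 140.8900280360537
```

```bash
python3 -m crank '{"slide":[[0,-0.02,0.03],[0,-0.02,0.04],[0,0.04,-0.06],[0,0.02,-0.04],[0,0,-0.02],[0,0,-0.01],[0,-0.02,0.03],[0,-0.02,0.04],[0,0.04,-0.06],[0,0.02,-0.04],[0,0,-0.02],[0,0,0]],"turn":[0,0,0,0,0,0,0,0,0,0,0,0],"fingers":[0.602,0.602,0.602,0.602,0.602,0.602,0.602,0.602,0.602,0.602,0.602,0.602]}' 20|sed -n 1,3p
cat >> h.py <<'E'
def tilt(e):
    s=manip.get_state();p=s['tool_pos'];best=None
    a=np.radians(s['ee_rot'][2]-90)
    for th in np.arange(-30,90,1):
        t=np.radians(th);d=np.array([np.sin(t)*np.cos(a),np.sin(t)*np.sin(a),-np.cos(t)])
        q=np.array(proj('scene',p+89*d))-np.array(proj('scene',p+20*d))
        r=abs(np.cross(q,e))/np.linalg.norm(q)/np.linalg.norm(e)
        if best is None or r<best[0]: best=(r,th)
    return best
def snap(name,f=6):
    s=manip.get_state();u,v=proj('scene',s['tool_pos']-[0,0,50]);a=manip.capture('scene')
    u,v=int(u)-50,int(v)-50;u=max(u,0);v=max(v,0)
    cv2.imwrite(f'pics/{name}.png',cv2.resize(a[v:v+100,u:u+100],None,fx=f,fy=f,interpolation=cv2.INTER_CUBIC));print('off',u,v)
E
python3 - <<'E'
from h import *
snap('s11');go((500,-257,150),81.7)
E
```

```text
time_s: 22.7
tool_pos: [525.5, -249.6, 283.5]
ee_rot: [-163.2, -3.7, 80.2]
off 179 94
t 22.75 pos [ 524.8 -249.2  282.5] rot [-163.1   -3.8   80.2] F [ 0.5 -0.8 -2.4] w 51.5 j7 105.2
 slide mm [-20.5  16.2 132.4] turn rad (tool z) -0.026
```

View pics/s11.png

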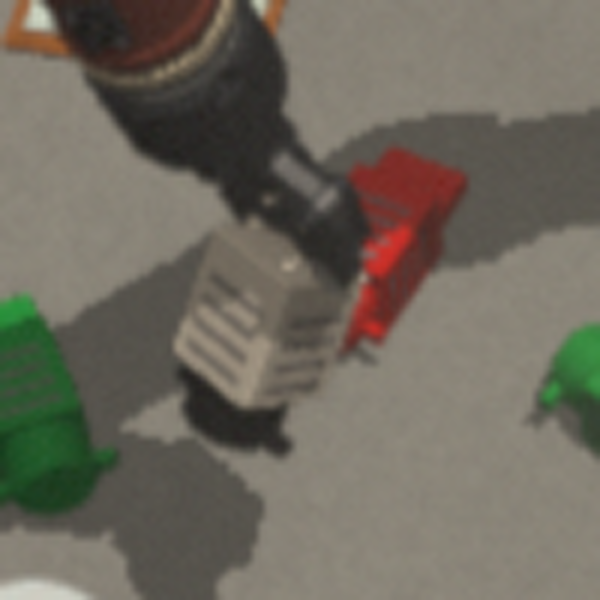

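```bash
python3 -m crank '{"slide":[[-0.006,0.004,0.025],[-0.006,0.004,0.025],[-0.006,0.004,0.025],[0,0,0.025],[0,0.0,0.02],[0,0,0.01],[0,0,0]],"turn":[0,0,0,0,0,0,0],"fingers":[0.6,0.6,0.6,0.6,0.6,0.6,0.6]}' 20|sed -n 1,4p
python3 - <<'E'
from h import *
snap('s12');go((490,-257,118),81.7)
E
```

```text
time_s: 23.62
tool_pos: [493.7, -255.1, 146.3]
ee_rot: [-162.9, -3.7, 80.1]
wrist_force: [0.1, -0.5, -2.2]
off 188 115
t 23.68 pos [ 494.1 -255.3  146.8] rot [-163.    -3.7   80.1] F [ 0.5  0.1 -3.9] w 51.6 j7 106.5
 slide mm [-4.2  4.8 28.5] turn rad (tool z) -0.028
```

View pics/s12.png

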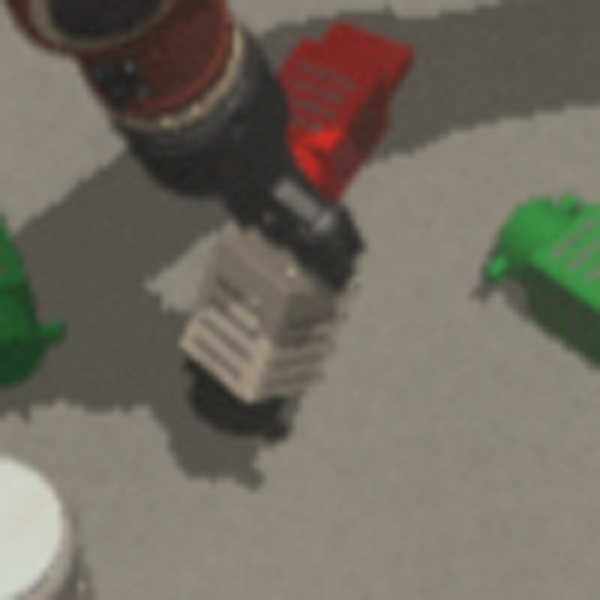

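```bash
python3 -m crank '{"slide":[[0,0.004,0.012],[0,0.004,0.01],[0,0.0,0.006],[0,0,0]],"turn":[0,0,0,0],"fingers":[0.6,0.6,0.6,0.6]}' 20|sed -n 1,4p
python3 -m crank '{"slide":[[0,0.001,0.004],[0,0,0]],"turn":[0,0],"fingers":[0.6,0.6]}' 20|sed -n 1,4p
python3 - <<'E'
from h import *
s=manip.get_state();print(s['moment'],s['wrist_force'])
E
```

```text
time_s: 24.18
tool_pos: [495.5, -253.8, 117.0]
ee_rot: [-163.2, -3.6, 80.1]
wrist_force: [0.2, -0.3, -2.6]
time_s: 24.42
tool_pos: [495.6, -253.6, 112.9]
ee_rot: [-163.2, -3.6, 80.1]
wrist_force: [-0.2, 0.5, -2.4]
[-0.15405848 -0.39620968  0.02327435] [-0.24949844  0.45572746 -2.40642038]
```

```bash
python3 -m crank '{"slide":[[0,0.001,0.004],[0,0,0]],"turn":[0,0],"fingers":[0.6,0.6]}' 20|sed -n 2,4p
python3 -m crank '{"slide":[[0,0.001,0.004],[0,0,0]],"turn":[0,0],"fingers":[0.6,0.6]}' 20|sed -n 2,4p
```

```text
tool_pos: [495.7, -253.4, 108.8]
ee_rot: [-163.3, -3.6, 80.1]
wrist_force: [0.7, 0.1, -2.9]
tool_pos: [495.6, -253.1, 104.4]
ee_rot: [-163.3, -3.6, 80.2]
wrist_force: [0.9, 1.0, -1.6]
```

```bash
python3 -m crank '{"slide":[[0,0.001,0.003],[0,0.01,-0.003],[0,0.01,-0.003],[0,0,0]],"turn":[0,0,0,0],"fingers":[0.6,0.6,0.6,0.6]}' 20|sed -n 2,4p
python3 - <<'E'
from h import *
snap('s13')
E
```

```text
tool_pos: [517.8, -257.0, 101.6]
ee_rot: [-163.3, -3.6, 80.1]
wrist_force: [-0.4, 0.1, -2.8]
off 183 128
```

View pics/s13.png

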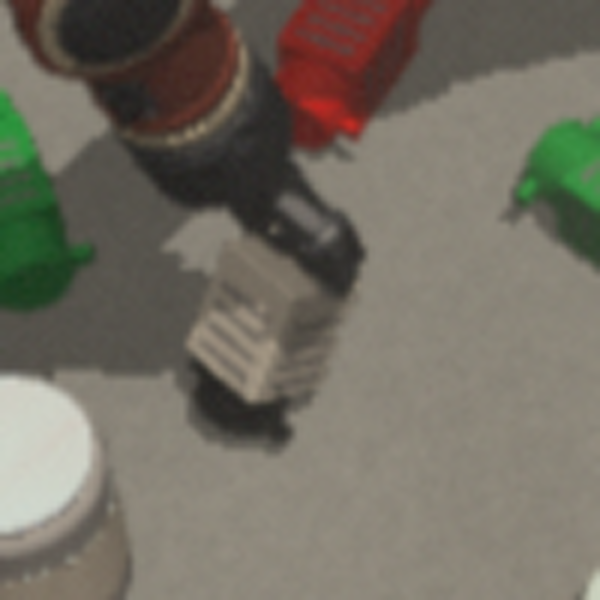

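```bash
for i in 1 2; do :; done; python3 -m crank '{"slide":[[0,0.001,0.005],[0,0,0]],"turn":[0,0],"fingers":[0.6,0.6]}' 20|sed -n 1,4p
python3 -m crank '{"slide":[[0,0.001,0.004],[0,0,0]],"turn":[0,0],"fingers":[0.6,0.6]}' 20|sed -n 2,4p
```

```text
time_s: 25.72
tool_pos: [515.5, -257.4, 100.5]
ee_rot: [-163.1, -3.5, 80.1]
wrist_force: [0.6, 0.2, -1.6]
tool_pos: [514.3, -257.3, 100.0]
ee_rot: [-163.0, -3.5, 80.1]
wrist_force: [1.5, -0.1, -1.5]
```

```bash
python3 -m crank '{"slide":[[0,0.012,0.0],[0,0.012,0.0],[0,0.012,0.0]],"turn":[0,0,0],"fingers":[0.6,0.6,0.6]}' 20|sed -n 1,4p
python3 - <<'E'
from h import *
snap('s14')
E
```

```text
time_s: 26.35
tool_pos: [528.7, -260.5, 104.0]
ee_rot: [-159.9, -3.8, 79.7]
wrist_force: [-10.2, 3.0, 25.6]
off 180 129
```

View pics/s14.png

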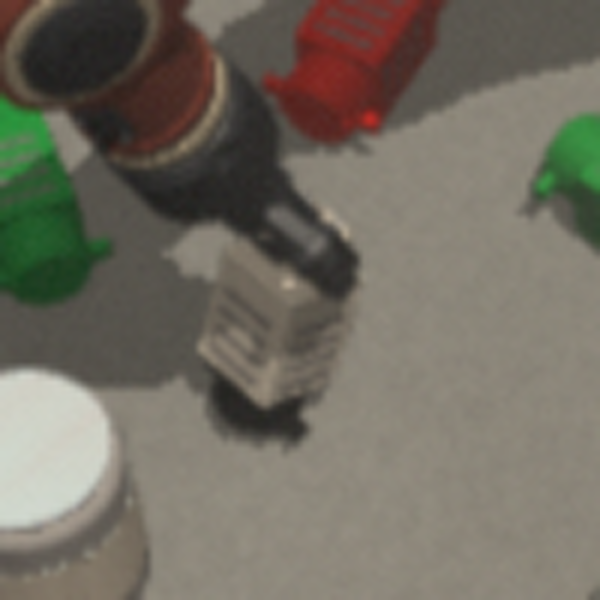

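```bash
python3 -m crank '{"slide":[[0,0.010,-0.003],[0,0.010,-0.003],[0,0.006,-0.002]],"turn":[0,0,0],"fingers":[0.6,0.6,0.6]}' 20|sed -n 1,4p
python3 - <<'E'
from h import *
snap('s15')
E
```

```text
time_s: 26.78
tool_pos: [553.1, -266.2, 107.2]
ee_rot: [-159.3, -3.7, 79.6]
wrist_force: [-2.3, 0.9, 2.8]
off 174 133
```

View pics/s15.png

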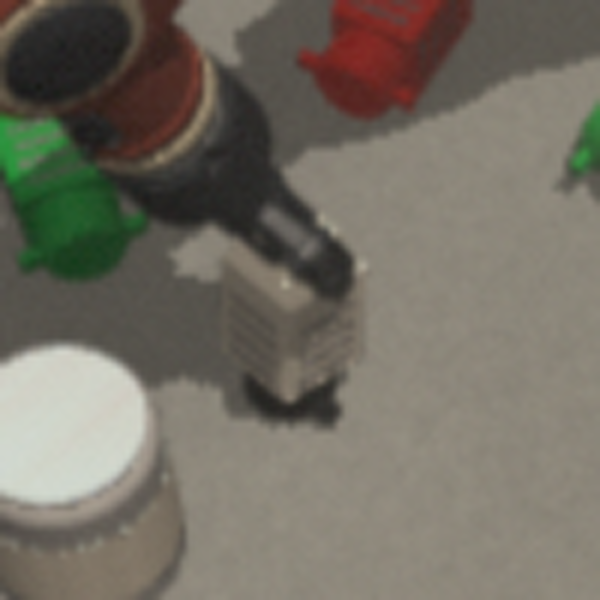

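```bash
python3 -m crank '{"slide":[[0,0.002,0.005],[0,0.002,0.005],[0,0.001,0.003]],"turn":[0,0,0],"fingers":[0.6,0.6,0.6]}' 20|sed -n 1,4p
python3 - <<'E'
from h import *
snap('s16')
E
```

```text
time_s: 27.2
tool_pos: [555.6, -266.5, 106.4]
ee_rot: [-159.5, -3.6, 79.6]
wrist_force: [-2.6, 1.0, 10.9]
off 174 134
```

View pics/s16.png

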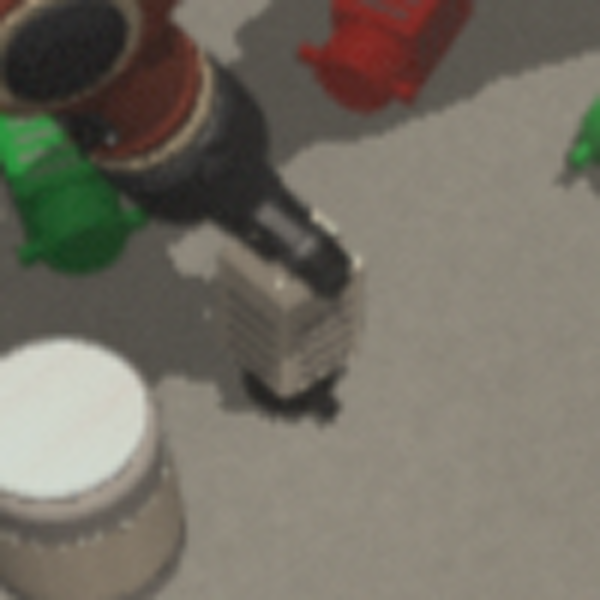

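```bash
python3 -m crank '{"slide":[[0,0,0],[0,0,0],[0,0,0]],"turn":[0,0,0],"fingers":[0.65,0.75,0.9]}' |sed -n 1,5p
python3 - <<'E'
from h import *
snap('s17')
E
```

```text
time_s: 27.62
tool_pos: [557.4, -266.5, 105.1]
ee_rot: [-159.8, -3.6, 79.6]
wrist_force: [-1.3, 1.1, 0.1]
gripper_width: 76.6
off 173 134
```

View pics/s17.png

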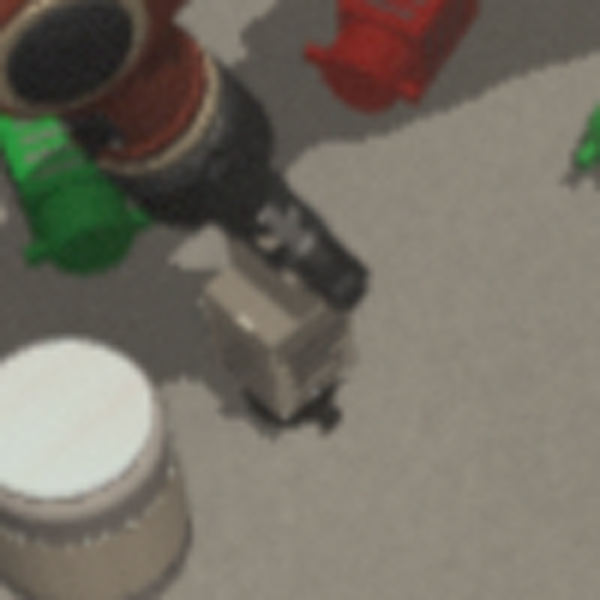

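Run:
```python
from h import *
snap('s18')
a=manip.capture('wrist');cv2.imwrite('pics/w18.png',a)
print(manip.get_state()['wrist_force'])
V=manip.camera_params('scene')['view'];print(-V[:3,:3].T@V[:3,3])
```

```text
off 173 134
[-0.13239308  0.09124492  0.06878248]
[1180.32292291  355.32455425 1318.74620717]
```

View pics/s18.png

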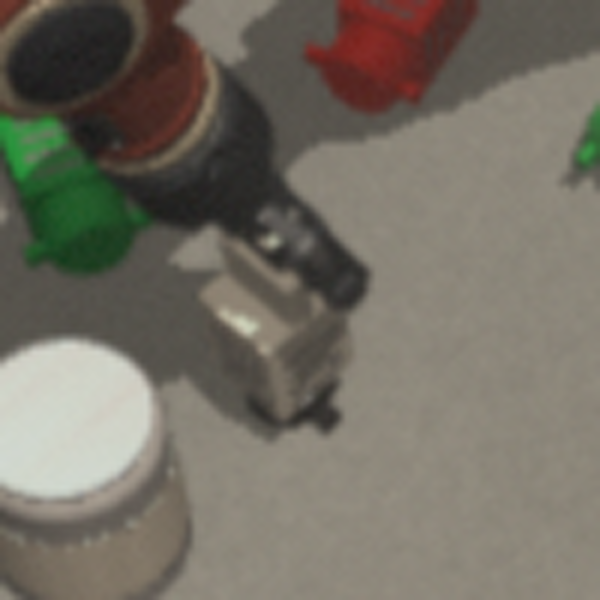

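View pics/w18.png

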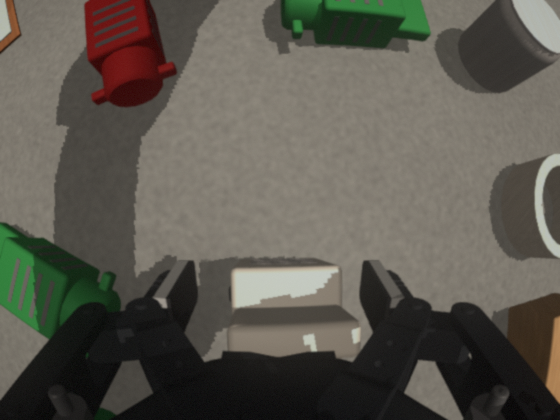

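```bash
python3 -m crank '{"slide":[[0,0,0]],"turn":[0],"fingers":[0.9]}' |sed -n 1,5p
python3 - <<'E'
from h import *
snap('s19')
E
```

```text
time_s: 27.9
tool_pos: [557.2, -266.5, 105.0]
ee_rot: [-159.7, -3.6, 79.6]
wrist_force: [0.7, -0.2, -0.5]
gripper_width: 76.7
off 173 134
```

View pics/s19.png

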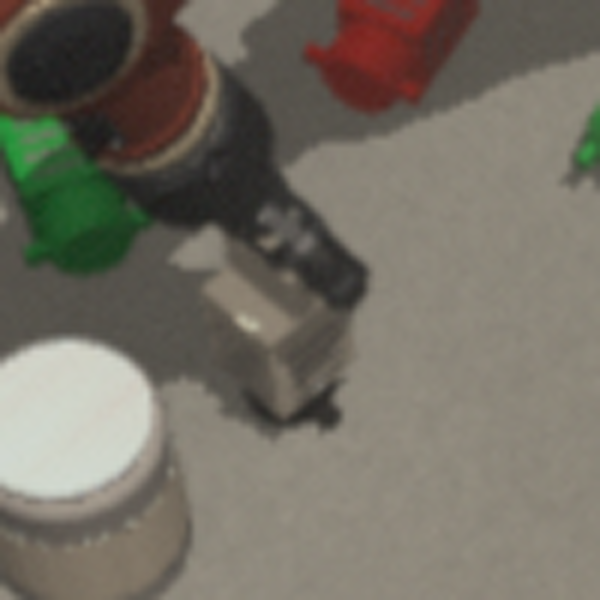

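```bash
python3 -m crank '{"slide":[[0,0,-0.015],[0,0,-0.025],[0,0,-0.03],[0,0,-0.03],[0,0,-0.03],[0,0,-0.02],[0,0,0]],"turn":[0,0,0,0,0,0,0],"fingers":[1,1,1,1,1,1,1]}' |sed -n 1,5p
python3 - <<'E'
from h import *
snap('s20')
a=manip.capture('scene');cv2.imwrite('pics/s20f.png',a)
E
```

```text
time_s: 28.82
tool_pos: [610.2, -285.9, 256.1]
ee_rot: [-160.1, -3.5, 79.7]
wrist_force: [-0.6, -0.4, 0.3]
gripper_width: 85.4
off 152 114
```

View pics/s20f.png

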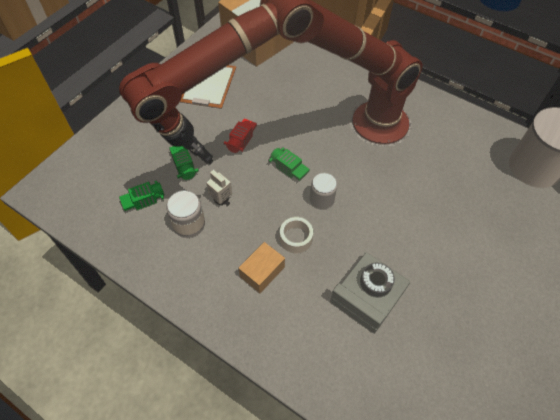

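```bash
python3 -m crank '{"slide":[[0,0.02,-0.03],[0,0.02,-0.04],[0,-0.04,0.06],[0,-0.02,0.04],[0,0,0.01],[0,0,0]],"turn":[0,0,0,0,0,0],"fingers":[1,1,1,1,1,1]}' |sed -n 1,3p;  python3 -m crank '{"slide":[[0,-0.03,-0.03],[0,-0.03,-0.03],[0,0,0],[0,0,0]],"turn":[0,0,0,0],"fingers":[1,1,1,1]}' |sed -n 1,3p
```

```text
time_s: 29.68
tool_pos: [605.3, -285.3, 226.1]
ee_rot: [-160.0, -3.4, 79.7]
time_s: 30.18
tool_pos: [573.2, -284.1, 307.2]
ee_rot: [-160.5, -3.4, 79.9]
```

```bash
cat >> h.py <<'E'
def tz():
    s=manip.get_state();R=Ro.from_euler('xyz',s['ee_rot'],degrees=True).as_matrix();z=R[:,2]
    print('tool z',np.round(z,3),'tilt',round(np.degrees(np.arccos(-z[2])),1),'dir az',round(np.degrees(np.arctan2(z[1],z[0])),1))
E
python3 - <<'E'
from h import *
tz();go((680,-125,300));print(manip.get_state()['joint_pos'])
E
```

```text
tool z [-0.319  0.113 -0.941] tilt 19.8 dir az 160.4
t 30.18 pos [ 573.2 -284.1  307.2] rot [-160.5   -3.4   79.9] F [-0.3 -1.2  0.2] w 85.6 j7 106.8
 slide mm [174.7  78.6  -9.3] turn rad (tool z) 0.0
[ 21.10749832  42.8477543    6.1254909   59.41566187  -1.89076825
  97.5771834  106.84326377]
```

```bash
python3 -m crank '{"slide":[[0.03,0.05,-0.018],[0.02,0.055,-0.02],[0,0.055,-0.02],[0,0.055,-0.02],[0,0.055,-0.02]],"turn":[0,0,0,0,0],"fingers":[1,1,1,1,1]}' |sed -n 1,3p;python3 - <<'E'
from h import *
tz();print(manip.get_state()['joint_pos'])
E
```

```text
time_s: 30.8
tool_pos: [777.0, -218.9, 318.8]
ee_rot: [-171.9, 3.0, 88.1]
tool z [-0.142 -0.047 -0.989] tilt 8.6 dir az -161.8
[ 17.00123767  62.30529646 -40.19285437  15.10359441  40.39812252
 113.54467272  96.16826093]
```

```bash
python3 -m crank '{"slide":[[0.01,0.04,-0.006]],"turn":[0],"fingers":[1]}' |sed -n 1,3p;python3 - <<'E'
from h import *
tz();print(manip.get_state()['joint_pos'])
E
```

```text
time_s: 30.92
tool_pos: [791.4, -204.2, 306.1]
ee_rot: [-173.1, 3.2, 88.1]
tool z [-0.123 -0.051 -0.991] tilt 7.6 dir az -157.3
[ 17.0810934   64.23389783 -55.87250192  15.02082392  54.89481089
 113.56409595  93.29556326]
```

```bash
python3 -m crank '{"slide":[[0,-0.03,0.0],[0,-0.04,0.0],[0,-0.04,0],[0,-0.02,0],[0,0,0]],"turn":[0,0,0,0,0],"fingers":[1,1,1,1,1]}' |sed -n 1,3p;python3 - <<'E'
from h import *
tz();print(manip.get_state()['joint_pos'])
E
```

```text
time_s: 31.55
tool_pos: [662.8, -194.0, 307.3]
ee_rot: [-172.4, 2.2, 88.3]
tool z [-0.133 -0.035 -0.99 ] tilt 7.9 dir az -165.3
[ 36.69682725  51.69651025 -63.97113018  59.5613879   44.93159224
  98.89276078  74.03772032]
```

```bash
python3 -m crank '{"slide":[[0.05,0,0],[0.05,0,0],[0.05,0,0],[0.02,0,0]],"turn":[0,0,0,0],"fingers":[1,1,1,1]}' |sed -n 1,3p;python3 - <<'E'
from h import *
tz();print(manip.get_state()['joint_pos'])
E
```

```text
time_s: 32.05
tool_pos: [673.7, -23.4, 295.1]
ee_rot: [-172.3, 2.1, 87.6]
tool z [-0.135 -0.03  -0.99 ] tilt 8.0 dir az -167.6
[ 24.52037786  51.10195264 -63.83352917  63.56647319  42.05287494
  96.04456082  58.3966675 ]
```

```bash
python3 -m crank '{"slide":[[0,0.05,-0.006],[0,0.05,-0.006],[0,0.04,-0.005]],"turn":[0,0,0],"fingers":[1,1,1]}' |sed -n 1,3p;python3 - <<'E'
from h import *
tz();print(manip.get_state()['joint_pos'])
E
```

```text
time_s: 32.42
tool_pos: [808.0, -28.3, 289.2]
ee_rot: [-172.0, 2.2, 87.9]
tool z [-0.14  -0.033 -0.99 ] tilt 8.3 dir az -166.6
[  6.93667128  64.02064842 -54.53573954  19.66291807  49.52582478
 111.97174456  78.52844865]
```

Almost at the limit; two more rows outward.

```bash
python3 -m crank '{"slide":[[0,0.04,-0.005],[0,0.04,-0.005]],"turn":[0,0],"fingers":[1,1]}' |sed -n 1,3p;python3 - <<'E'
from h import *
tz();print(manip.get_state()['joint_pos'])
E
```

```text
time_s: 32.67
tool_pos: [832.3, -29.5, 262.1]
ee_rot: [-173.8, 3.2, 88.1]
tool z [-0.109 -0.052 -0.993] tilt 7.0 dir az -154.5
[  6.24090489  69.06510261 -77.04705946  15.07599593  74.17638319
 113.55671996  79.55856964]
```

```bash
python3 -m crank '{"slide":[[0,-0.03,-0.02]],"turn":[0],"fingers":[1]}' |sed -n 1,3p;python3 - <<'E'
from h import *
tz();print(manip.get_state()['joint_pos'])
E
python3 -m crank '{"slide":[[0,-0.04,-0.01],[0,-0.04,0]],"turn":[0,0],"fingers":[1,1]}' |sed -n 1,3p;python3 - <<'E'
from h import *
tz();print(manip.get_state()['joint_pos'])
E
```

```text
time_s: 32.8
tool_pos: [805.9, -27.2, 276.7]
ee_rot: [-173.4, 3.2, 87.9]
tool z [-0.118 -0.052 -0.992] tilt 7.4 dir az -156.2
[ 11.06493683  66.15698949 -75.93756069  27.0420607   67.79254851
 112.32683301  71.92020347]
time_s: 33.05
tool_pos: [727.4, -23.9, 292.4]
ee_rot: [-173.2, 3.1, 87.5]
tool z [-0.121 -0.049 -0.991] tilt 7.5 dir az -158.0
[ 21.35439557  59.5296861  -75.8113795   51.77564728  56.70370999
 105.95394419  58.06239134]
```

```bash
python3 -m crank '{"slide":[[-0.03,-0.04,0],[-0.04,-0.04,0],[-0.04,-0.02,0],[0,0,0]],"turn":[0,0,0,0],"fingers":[1,1,1,1]}' |sed -n 1,3p;python3 - <<'E'
from h import *
tz();print(manip.get_state()['joint_pos'])
E
python3 -m crank '{"slide":[[0.05,0,0],[-0.05,0,0],[0.05,0,0],[-0.05,0,0],[0,0,0],[0,0,0]],"turn":[0,0,0,0,0,0],"fingers":[1,1,1,1,1,1]}' |sed -n 1,3p;python3 - <<'E'
from h import *
tz();print(manip.get_state()['joint_pos'])
E
```

```text
time_s: 33.55
tool_pos: [621.4, -136.8, 307.4]
ee_rot: [-173.0, 3.3, 86.9]
tool z [-0.125 -0.05  -0.991] tilt 7.8 dir az -158.3
[ 39.81761801  51.56722256 -75.80943818  71.39835099  48.70610653
  98.65790831  59.67229072]
time_s: 34.3
tool_pos: [628.8, -132.2, 302.6]
ee_rot: [-173.0, 2.8, 86.8]
tool z [-0.125 -0.041 -0.991] tilt 7.5 dir az -161.7
[ 38.89142162  51.94119557 -74.86815829  70.53680421  48.36656293
  98.12715     59.87086764]
```

```bash
python3 -m crank '{"slide":[[0,0.055,-0.007],[0,0.055,-0.007],[0,0.045,-0.006]],"turn":[0,0,0],"fingers":[1,1,1]}' |sed -n 1,3p;python3 - <<'E'
from h import *
tz();print(manip.get_state()['joint_pos'])
E
python3 -m crank '{"slide":[[-0.05,0.03,-0.004]],"turn":[0],"fingers":[1]}' |sed -n 1,3p;python3 - <<'E'
from h import *
tz();print(manip.get_state()['joint_pos'])
E
```

```text
time_s: 34.67
tool_pos: [782.1, -143.0, 301.1]
ee_rot: [-172.8, 3.0, 86.9]
tool z [-0.128 -0.045 -0.991] tilt 7.8 dir az -160.7
[ 18.76398171  62.44303576 -65.04466739  27.7326897   57.57104969
 111.22693969  80.23481283]
time_s: 34.8
tool_pos: [799.8, -184.8, 296.2]
ee_rot: [-173.2, 3.0, 87.7]
tool z [-0.121 -0.048 -0.992] tilt 7.4 dir az -158.4
[ 16.04524891  65.26508031 -60.33542019  15.00362542  58.80166551
 113.49716312  91.09720557]
```

```bash
python3 -m crank '{"slide":[[-0.05,-0.035,-0.004]],"turn":[0],"fingers":[1]}' |sed -n 1,3p;python3 - <<'E'
from h import *
tz();print(manip.get_state()['joint_pos'])
E
python3 -m crank '{"slide":[[-0.05,-0.03,-0.00]],"turn":[0],"fingers":[1]}' |sed -n 1,3p;python3 - <<'E'
from h import *
tz();print(manip.get_state()['joint_pos'])
E
```

```text
time_s: 34.92
tool_pos: [767.0, -225.2, 298.0]
ee_rot: [-172.7, 2.8, 88.3]
tool z [-0.128 -0.045 -0.991] tilt 7.8 dir az -160.5
[ 24.05181427  62.28162734 -62.10217847  27.36395464  56.07004688
 110.24355577  88.31977675]
time_s: 35.05
tool_pos: [735.8, -273.9, 303.3]
ee_rot: [-172.7, 2.8, 88.4]
tool z [-0.129 -0.045 -0.991] tilt 7.9 dir az -160.6
[ 30.35299599  60.47839122 -63.18899542  33.34033023  55.16593268
 108.67785623  89.24821255]
```

Run:
```python
from h import *
go((558,-266,200),81)
```

```text
t 35.05 pos [ 735.8 -273.9  303.3] rot [-172.7    2.8   88.4] F [ 0.3 -0.8  0.7] w 85.3 j7 89.2
 slide mm [   7.9 -163.3  124.9] turn rad (tool z) 0.129
```

```bash
python3 -m crank '{"slide":[[0,-0.04,0.01],[0,-0.045,0.03],[0,-0.045,0.035],[0.004,-0.025,0.035],[0,0,0],[0,0,0]],"turn":[0.06,0.06,0,0,0,0],"fingers":[1,1,1,1,1,1]}' |sed -n 1,3p;python3 - <<'E'
from h import *
go((558,-266,200),81);print(manip.get_state()['joint_pos'])
np.save('wp3.npy',manip.camera_params('wrist')['view'])
cv2.imwrite('pics/w20.png',manip.capture('wrist'))
a=manip.capture('scene');cv2.imwrite('pics/s21.png',cv2.resize(a[140:240,160:260],None,fx=6,fy=6,interpolation=cv2.INTER_CUBIC))
E
```

```text
time_s: 35.8
tool_pos: [564.9, -263.5, 207.3]
ee_rot: [-173.2, 3.8, 80.4]
t 35.8 pos [ 564.9 -263.5  207.3] rot [-173.2    3.8   80.4] F [ 0.5  0.2 -0.5] w 85.5 j7 61.8
 slide mm [-3.1 -5.5  8.3] turn rad (tool z) -0.01
[ 52.7339829   53.21145019 -68.42636866  82.99946915  49.93631006
  85.14800127  61.78745008]
```

View pics/w20.png

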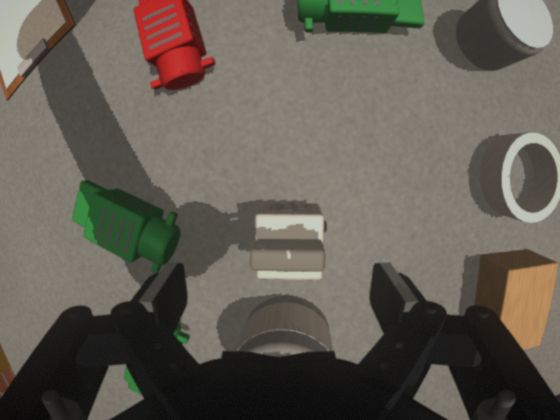

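View pics/s21.png

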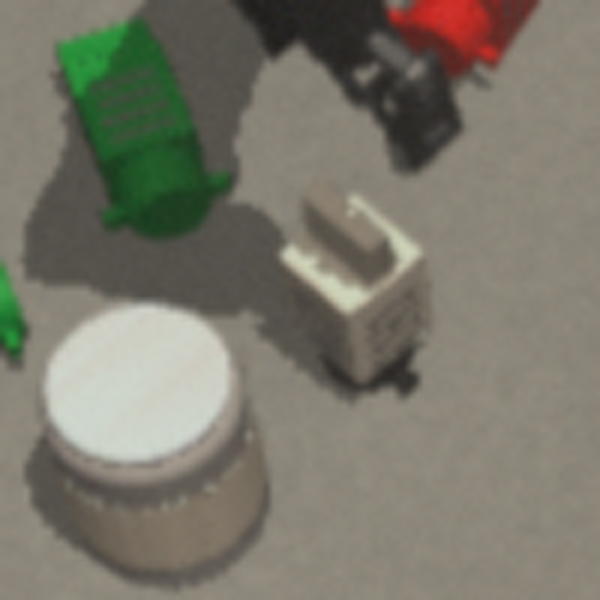

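Run:
```python
from h import *
np.set_printoptions(precision=1,suppress=True)
P=manip.camera_params('wrist');P['view']=np.load('wp3.npy')
q=lambda u,v,z:onz('wrist',u,v,z,P)[:2]
C=np.array([q(257,214,98),q(323,214,98),q(323,278,98),q(256,278,98)]);print(C,C.mean(0))
print([np.linalg.norm(C[i]-C[i-1]) for i in range(4)])
B=np.array([q(251,271,132),q(324,270,132)]);d=B[1]-B[0];print('bar far edge',B,np.linalg.norm(d),np.degrees(np.arctan2(d[1],d[0])))
n=np.array([-d[1],d[0]])/np.linalg.norm(d)
print('bar c',B.mean(0)+8*n)
d=C[1]-C[0]+C[2]-C[3];print(np.degrees(np.arctan2(d[1],d[0])))
```

```text
[[ 549.4 -284.8]
 [ 557.2 -234.8]
 [ 608.5 -241.8]
 [ 600.8 -295. ]] [ 579.  -264.1]
[np.float64(52.38695596493762), np.float64(50.59640451059297), np.float64(51.84359908934267), np.float64(53.82100763174127)]
bar far edge [[ 583.2 -290.7]
 [ 589.8 -240.9]] 50.220781245614326 82.50254530665067
bar c [ 578.6 -264.8]
81.42598953872019
```

Run:
```python
from h import *
C=np.array([onz('scene',160+u/6-.4,140+v/6-.4,98)[:2] for u,v in ((283,255),(352,310),(425,258),(355,200))]);print(C,C.mean(0))
go((579,-264,160),81.8)
```

```text
[[ 599.47957069 -293.88114537]
 [ 606.0394659  -244.77011238]
 [ 560.39029688 -233.9500089 ]
 [ 552.01477695 -285.08755508]] [ 579.48102761 -264.42220543]
t 35.9 pos [ 565.1 -263.3  207.3] rot [-173.2    3.8   80.4] F [ 0.8 -0.3 -0.1] w 85.5 j7 61.8
 slide mm [ 4.8 19.4 45.1] turn rad (tool z) -0.024
```

```bash
python3 -m crank '{"slide":[[0.003,0.01,0.015],[0.002,0.009,0.015],[0,0,0.012],[0,0,0]],"turn":[-0.02,0,0,0],"fingers":[1,1,1,1]}' |sed -n 1,3p;python3 - <<'E'
from h import *
go((579.4,-264.3,116),81.7)
E
```

```text
time_s: 36.4
tool_pos: [582.9, -262.3, 159.9]
ee_rot: [-173.2, 3.6, 81.6]
t 36.4 pos [ 582.9 -262.3  159.9] rot [-173.2    3.6   81.6] F [0.4 0.1 0.1] w 85.3 j7 61.5
 slide mm [ 0.3  2.  44. ] turn rad (tool z) -0.001
```

```bash
python3 -m crank '{"slide":[[0,0.001,0.015],[0,0.001,0.015],[0,0,0.01],[0,0,0.003],[0,0,0]],"turn":[0,0,0,0,0],"fingers":[1,1,1,1,1]}' |sed -n 1,4p;python3 - <<'E'
from h import *
go((579.4,-264.3,116),81.7)
cv2.imwrite('pics/w22.png',manip.capture('wrist'))
E
```

```text
time_s: 37.02
tool_pos: [578.7, -265.2, 114.1]
ee_rot: [-173.2, 3.6, 81.6]
wrist_force: [-0.0, -0.4, -0.4]
t 37.02 pos [ 578.7 -265.2  114.1] rot [-173.2    3.6   81.6] F [-0.  -0.4 -0.4] w 85.3 j7 59.5
 slide mm [ 0.8  0.3 -2. ] turn rad (tool z) -0.002
```

View pics/w22.png

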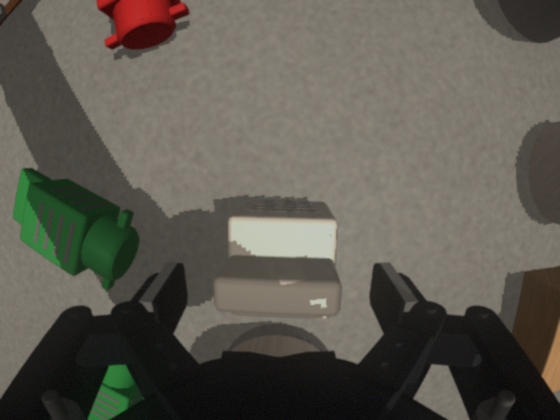

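```bash
python3 -m crank '{"slide":[[0,0,-0.003],[0,0,0],[0,0,0],[0,0,0],[0,0,0]],"turn":[0,0,0,0,0],"fingers":[0.7,0.6,0.5,0.5,0.5]}' 50|sed -n 1,5p; python3 -m crank '{"slide":[[0,0,-0.01],[0,0,-0.02],[0,0,-0.03],[0,0,-0.04],[0,0,-0.02],[0,0,0]],"turn":[0,0,0,0,0,0],"fingers":[0.5,0.5,0.5,0.5,0.5,0.5]}' |sed -n 1,5p
python3 - <<'E'
from h import *
tz();go((570,280.5,230),75)
snap('s23');print(manip.get_state()['joint_pos'])
E
```

```text
time_s: 37.7
tool_pos: [580.4, -264.5, 119.1]
ee_rot: [-173.4, 3.6, 81.6]
wrist_force: [0.4, -0.5, -0.1]
gripper_width: 51.3
time_s: 38.45
tool_pos: [595.3, -258.7, 243.8]
ee_rot: [-173.3, 3.6, 81.6]
wrist_force: [-0.7, 0.0, -2.1]
gripper_width: 51.2
tool z [-0.124 -0.045 -0.991] tilt 7.6 dir az -160.1
t 38.45 pos [ 595.3 -258.7  243.8] rot [-173.3    3.6   81.6] F [-0.7  0.  -2.1] w 51.2 j7 65.4
 slide mm [ 529.6 -105.    -7.4] turn rad (tool z) 0.116
off 163 117
[ 49.42022635  52.85218503 -68.57899723  75.57338983  48.94432935
  90.12932942  65.40297775]
```

View pics/s23.png

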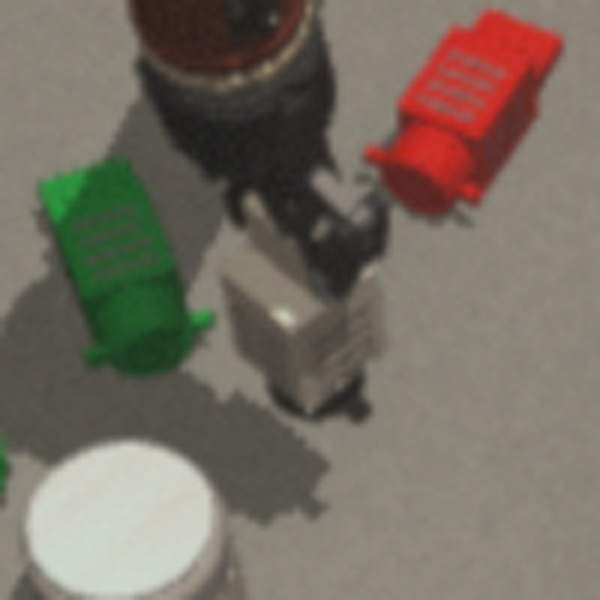

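```bash
python3 -m crank '{"slide":[[0.02,-0.01,-0.002],[0.04,-0.01,-0.002],[0.055,-0.01,-0.002],[0.055,-0.01,-0.002],[0.055,-0.01,-0.002],[0.055,-0.01,-0.002],[0.055,-0.01,0],[0.05,-0.01,0],[0.04,-0.005,0],[0.02,0,0],[0,0,0]],"turn":[0.02,0.02,0.02,0.02,0.02,0.02,0,0,0,0,0],"fingers":[0.5,0.5,0.5,0.5,0.5,0.5,0.5,0.5,0.5,0.5,0.5]}' |sed -n 1,5p
python3 - <<'E'
from h import *
tz();go((570,280.5,230),75);print(manip.get_state()['joint_pos'])
E
```

```text
time_s: 39.88
tool_pos: [609.7, 194.0, 205.1]
ee_rot: [-172.0, 5.8, 74.3]
wrist_force: [-0.7, -0.2, -2.8]
gripper_width: 51.7
tool z [-0.161 -0.058 -0.985] tilt 9.8 dir az -160.2
t 39.88 pos [609.7 194.  205.1] rot [-172.     5.8   74.3] F [-0.7 -0.2 -2.8] w 51.7 j7 20.7
 slide mm [ 69.6 -65.5 -23.2] turn rad (tool z) -0.012
[  8.51282778  53.97107948 -63.11743105  76.1638876   42.08228003
  85.81301266  20.74966828]
```

```bash
cat >> h.py <<'E'
Rg=Ro.from_euler('xyz',[-173.4,3.6,81.6],degrees=True).as_matrix();pg=np.array([580.4,-264.5,119.1])
cg=np.array([579.4,-264.3,0.]);Cg=Ro.from_euler('z',81.7,degrees=True).as_matrix()  # foot, cols: lug dir, perp, up
def cart():
    s=manip.get_state();R=Ro.from_euler('xyz',s['ee_rot'],degrees=True).as_matrix()
    foot=s['tool_pos']+R@Rg.T@(cg-pg);A=R@Rg.T@Cg
    print('foot',np.round(foot,1),'up',np.round(A[:,2],3),'lug yaw',round(np.degrees(np.arctan2(A[1,0],A[0,0])),1))
    return foot,A,R,s
def footgo(t,lug=None):
    f,A,R,s=cart();print(' footslide mm',np.round(R.T@(np.array(t,float)-f),1), '' if lug is None else ('turn',round(-np.radians(lug-np.degrees(np.arctan2(A[1,0],A[0,0]))),3)))
E
python3 - <<'E'
from h import *
footgo((570,280.5,95),75)
snap('s24')
a=manip.capture('top');cv2.imwrite('pics/t24.png',cv2.resize(a[120:260,90:230],(560,560),interpolation=cv2.INTER_CUBIC))
E
```

```text
foot [604.8 190.8  86.1] up [0.034 0.03  0.999] lug yaw 74.3
 footslide mm [ 75.6 -59.5  -8.4] ('turn', np.float64(-0.012))
off 297 209
```

View pics/s24.png

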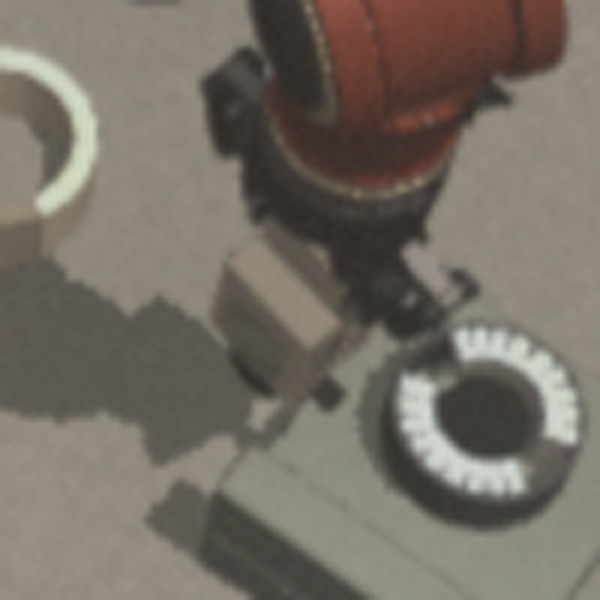

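```bash
python3 -m crank '{"slide":[[0.01,-0.01,-0.015],[0.02,-0.015,-0.006],[0.02,-0.015,0],[0.015,-0.012,0],[0.005,-0.005,0],[0,0,0]],"turn":[0,0,0,0,0,0],"fingers":[0.5,0.5,0.5,0.5,0.5,0.5]}' |sed -n 1,5p
python3 - <<'E'
from h import *
footgo((570,280.5,95),75)
snap('s25')
a=manip.capture('top');cv2.imwrite('pics/t25.png',cv2.resize(a[120:260,90:230],(560,560),interpolation=cv2.INTER_CUBIC))
E
```

```text
time_s: 40.72
tool_pos: [576.1, 280.1, 229.1]
ee_rot: [-172.1, 5.9, 74.0]
wrist_force: [-0.2, -0.6, -2.1]
gripper_width: 51.4
foot [571.3 276.7 110.1] up [0.033 0.032 0.999] lug yaw 74.1
 footslide mm [ 4.8 -0.2 14.9] ('turn', np.float64(-0.016))
off 334 212
```

View pics/s25.png

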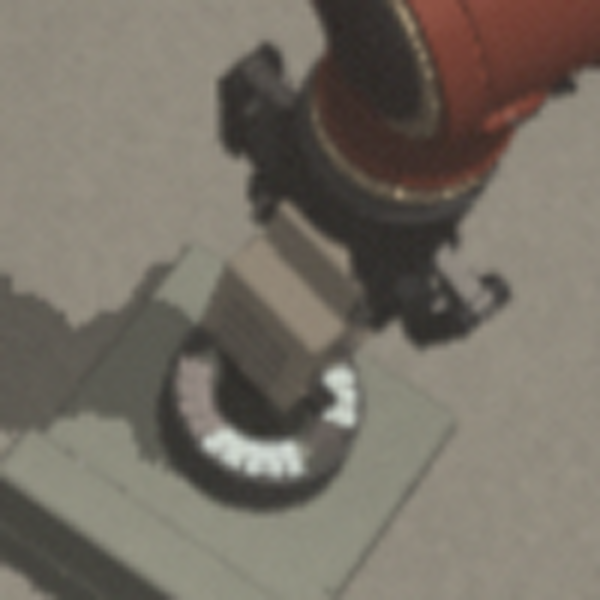

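View pics/t25.png

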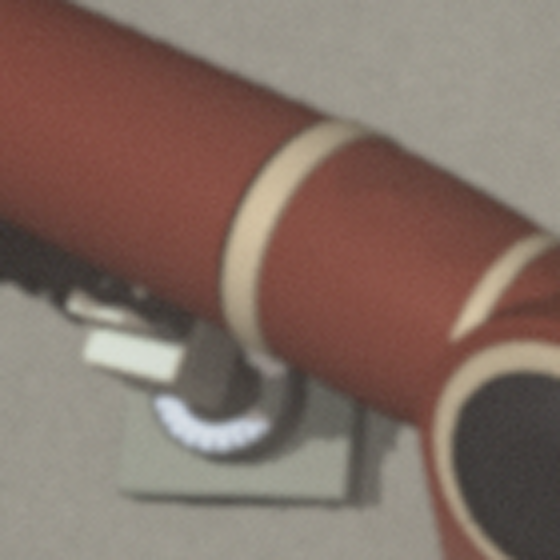

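Run:
```python
from h import *
f,A,R,s=cart()
o=np.array([334,212])
def P(x,y,z): # cart coords from foot: y lug dir, third
    return np.round((np.array(proj('scene',f+A[:,2]*x+A[:,0]*y+A[:,1]*z))-o)*6)
for x in (98,29):
    print(x,[P(x,y,z) for y in (-27,27) for z in (-27,27)])
print('lugs',P(10,36,0),P(10,-36,0)); print('bar top',P(132,26,0),P(132,-26,0))
q=lambda p:np.round((np.array(proj('scene',p))-o)*6)
print('vertical',q(f+[0,0,98]),q(f),'collar',q((570,280.5,76)))
```

```text
foot [572.1 275.6 110. ] up [0.032 0.032 0.999] lug yaw 73.9
98 [array([222., 262.]), array([312., 188.]), array([314., 355.]), array([404., 279.])]
29 [array([194., 325.]), array([280., 253.]), array([281., 415.]), array([368., 341.])]
lugs [331. 408.] [215. 291.]
bar top [376. 282.] [285. 192.]
vertical [310. 261.] [268. 358.] collar [266. 391.]
```

Run:
```python
from h import *
f,A,R,s=cart()
a=manip.capture('scene');c=cv2.resize(a[235:295,350:410],None,fx=10,fy=10,interpolation=cv2.INTER_CUBIC)
o=np.array([350,235])
def P(x,y,z): return (np.array(proj('scene',f+A[:,2]*x+A[:,0]*y+A[:,1]*z))-o+.5)*10
def dot(p,col): cv2.circle(c,tuple(int(v) for v in p),4,col,-1)
for x in (98,29):
  for y in (-27,27):
    for z in (-27,27): dot(P(x,y,z),(0,0,255))
for y in(36,-36):
  for x in (6,14): dot(P(x,y,0),(0,255,255))
for t in range(0,360,15):
    p=np.array([570+26*np.cos(np.radians(t)),280.5+26*np.sin(np.radians(t)),76]);dot((np.array(proj('scene',p))-o+.5)*10,(255,0,0))
    p=np.array([570+41*np.cos(np.radians(t)),280.5+41*np.sin(np.radians(t)),76]);dot((np.array(proj('scene',p))-o+.5)*10,(0,255,0))
cv2.imwrite('pics/s26.png',c)
```

```text
foot [572.1 275.6 110. ] up [0.032 0.032 0.999] lug yaw 73.9
```

View pics/s26.png

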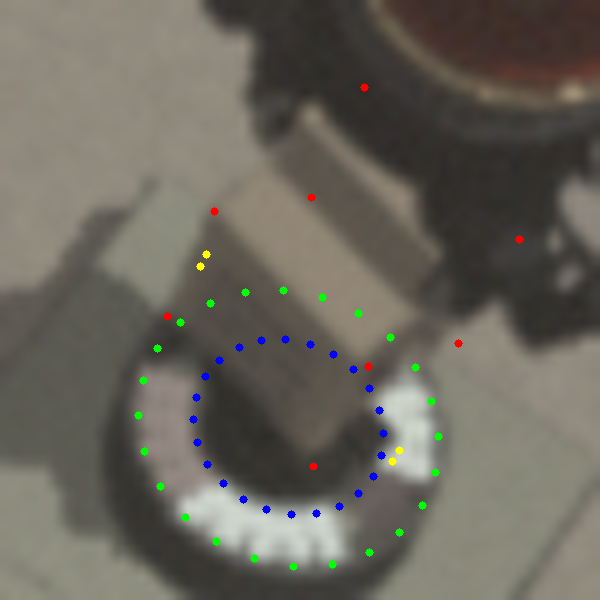

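```bash
python3 -m crank '{"slide":[[0.004,0.001,0.01],[0,0,0.01],[0,0,0.005],[0,0,0]],"turn":[-0.016,0,0,0],"fingers":[0.5,0.5,0.5,0.5]}' |sed -n 1,5p
python3 - <<'E'
from h import *
footgo((570,280.5,76),75)
f,A,R,s=cart()
a=manip.capture('scene');c=cv2.resize(a[235:295,350:410],None,fx=10,fy=10,interpolation=cv2.INTER_CUBIC)
o=np.array([350,235])
def P(x,y,z): return (np.array(proj('scene',f+A[:,2]*x+A[:,0]*y+A[:,1]*z))-o+.5)*10
def dot(p,col): cv2.circle(c,tuple(int(v) for v in p),3,col,-1)
for x in (98,29):
  for y in (-27,27):
    for z in (-27,27): dot(P(x,y,z),(0,0,255))
for y in(36,-36):
  for x in (6,14):
    for z in (-6,6): dot(P(x,y,z),(0,255,255))
cv2.imwrite('pics/s27.png',c)
cv2.imwrite('pics/w27.png',manip.capture('wrist'))
E
```

```text
time_s: 41.38
tool_pos: [576.4, 277.8, 200.3]
ee_rot: [-172.0, 5.9, 74.6]
wrist_force: [-0.4, 0.1, -2.8]
gripper_width: 51.5
foot [571.3 274.3  81.4] up [0.034 0.032 0.999] lug yaw 74.6
 footslide mm [ 6.2 -2.2  5.1] ('turn', np.float64(-0.007))
foot [571.3 274.3  81.4] up [0.034 0.032 0.999] lug yaw 74.6
```

View pics/s27.png

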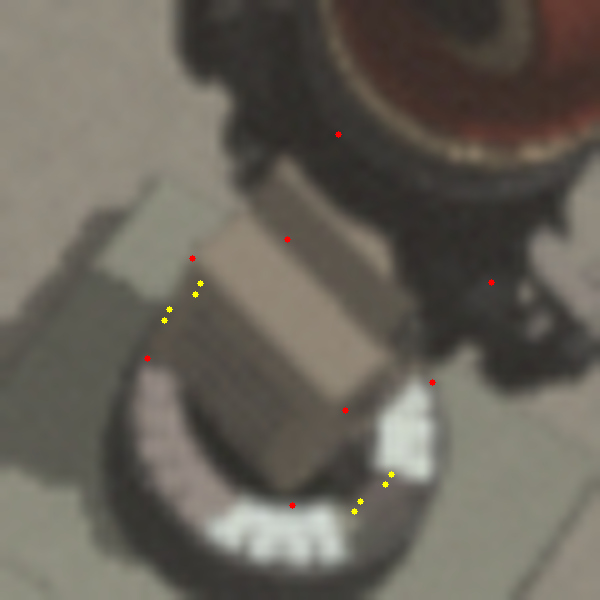

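View pics/w27.png

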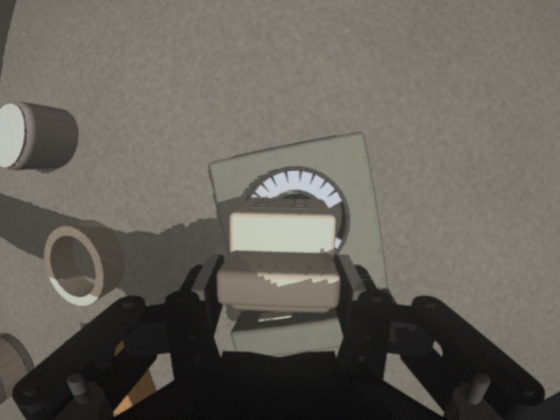

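```bash
python3 -m crank '{"slide":[[0.01,-0.001,-0.001],[0,0,0]],"turn":[-0.007,0],"fingers":[0.5,0.5]}' |sed -n 1,4p
python3 - <<'E'
from h import *
f,A,R,s=cart()
a=manip.capture('scene');c=cv2.resize(a[245:290,350:410],None,fx=13,fy=13,interpolation=cv2.INTER_CUBIC)
c=cv2.convertScaleAbs(c,alpha=1.8,beta=-20)
cv2.imwrite('pics/s28.png',c)
o=np.array([350,245])
print('slots',[np.round((np.array(proj('scene',(570+k*34*np.cos(np.radians(75)),280.5+k*34*np.sin(np.radians(75)),76)))-o+.5)*13) for k in(1,-1)])
E
```

```text
time_s: 41.72
tool_pos: [578.6, 289.5, 202.0]
ee_rot: [-172.0, 5.7, 75.0]
wrist_force: [0.3, -0.6, -3.0]
foot [573.7 286.4  83. ] up [0.033 0.029 0.999] lug yaw 75.0
slots [array([495., 538.]), array([259., 312.])]
```

View pics/s28.png

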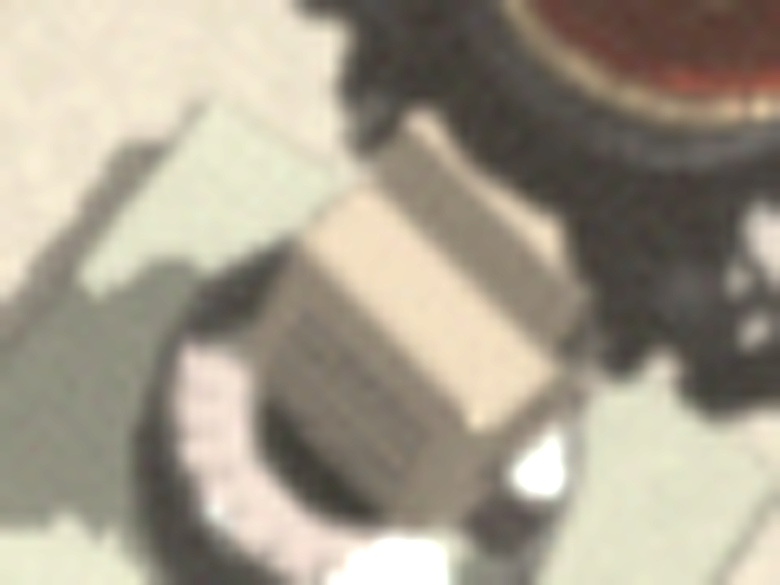

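Run:
```python
from h import *
for z in (85,93): print(onz('scene',350+500/13-.5,245+525/13-.5,z))
for nm,(u,v),zz in (('front-bottom',(405,525),112),('left-bottom',(255,365),112),('top front',(480,430),181),('top left',(303,245),181)):
    print(nm,onz('scene',350+u/13-.5,245+v/13-.5,zz))
f,A,R,s=cart()
for x in (98,29): print(x,f+A[:,2]*x+A[:,0]*27+A[:,1]*-27,f+A[:,2]*x-A[:,0]*27-A[:,1]*27)
print(f+A[:,2]*10+A[:,0]*33)
```

```text
[579.8349466  313.18938929  85.        ]
[583.72870026 313.462607    93.        ]
front-bottom [603.91801112 298.16200612 112.        ]
left-bottom [590.06126881 255.9280246  112.        ]
top front [611.19477233 304.10843096 181.        ]
top left [595.89196242 257.02624618 181.        ]
foot [574.1 285.5  83. ] up [0.032 0.03  0.999] lug yaw 75.0
98 [610.31223307 307.49412385 179.23298071] [596.34682509 255.36985674 181.24000777]
29 [608.0824683  305.4372817  110.29969739] [594.11706031 253.31301458 112.30672445]
[582.95333919 317.67087143  91.72912517]
```

```bash
python3 -m crank '{"slide":[[0.0,-0.001,0.006],[0.0,0.001,0.006],[0,0,0]],"turn":[0,0,0],"fingers":[0.5,0.5,0.5]}' |sed -n 1,4p
python3 - <<'E'
from h import *
f,A,R,s=cart();print(s['moment'])
E
python3 -m crank '{"slide":[[0.001,0.001,0.005],[0,0,0]],"turn":[0,0],"fingers":[0.5,0.5]}' |sed -n 1,4p
python3 - <<'E'
from h import *
f,A,R,s=cart();print(s['moment'])
E
```

```text
time_s: 42.15
tool_pos: [576.1, 287.1, 189.9]
ee_rot: [-172.0, 5.9, 75.0]
wrist_force: [-0.9, -0.6, -2.7]
foot [571.1 283.5  71. ] up [0.034 0.033 0.999] lug yaw 75.0
[-0.03442044 -0.1674538  -0.02520183]
time_s: 42.4
tool_pos: [576.1, 287.1, 184.7]
ee_rot: [-171.9, 6.0, 75.0]
wrist_force: [-1.4, -0.5, 0.9]
foot [571.  283.5  65.8] up [0.035 0.033 0.999] lug yaw 75.0
[-0.13485981  0.18093318  0.00028787]
```

```bash
python3 -m crank '{"slide":[[0.0005,0.0007,0.006],[0.0005,0.0007,0.006]],"turn":[0,0],"fingers":[0.5,0.5]}' |sed -n 1,4p
python3 - <<'E'
from h import *
f,A,R,s=cart();print(s['moment'])
snap('s29')
E
```

```text
time_s: 42.65
tool_pos: [575.4, 287.2, 176.5]
ee_rot: [-172.0, 5.9, 75.0]
wrist_force: [-2.9, -3.9, 10.5]
foot [570.3 283.5  57.5] up [0.034 0.033 0.999] lug yaw 75.0
[-1.01844279  0.88087359  0.06749732]
off 333 222
```

View pics/s29.png

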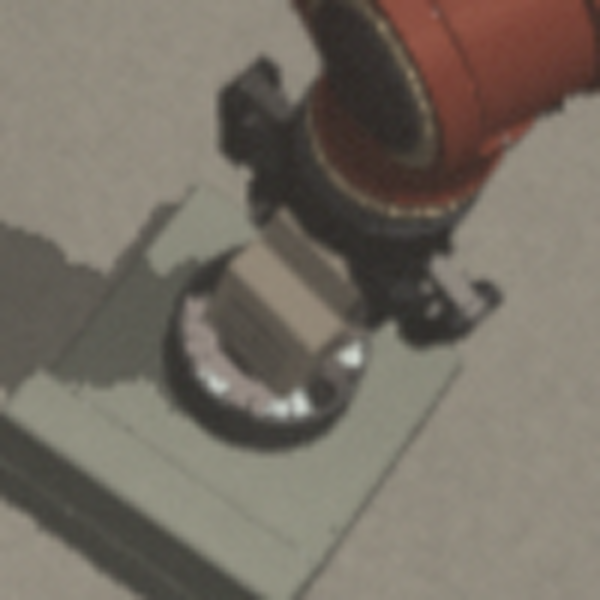

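```bash
python3 -m crank '{"slide":[[-0.001,0.000,0.006],[-0.001,0.0,0.006]],"turn":[0,0],"fingers":[0.5,0.5]}' |sed -n 1,5p
python3 - <<'E'
from h import *
f,A,R,s=cart();print(s['moment'])
E
```

```text
time_s: 42.95
tool_pos: [573.7, 286.6, 171.0]
ee_rot: [-172.2, 5.6, 74.9]
wrist_force: [-1.6, -3.6, 12.5]
gripper_width: 51.1
foot [569.3 283.6  52. ] up [0.029 0.028 0.999] lug yaw 74.9
[-0.72369314  0.51908066  0.07222299]
```

```bash
python3 -m crank '{"slide":[[-0.001,0.000,0.007],[-0.001,0.001,0.007]],"turn":[0,0],"fingers":[0.5,0.5]}' |sed -n 1,5p
python3 - <<'E'
from h import *
f,A,R,s=cart();print(s['moment'])
E
```

```text
time_s: 43.2
tool_pos: [572.9, 286.0, 166.7]
ee_rot: [-172.5, 5.1, 74.8]
wrist_force: [-3.7, -6.0, 24.5]
gripper_width: 51.1
foot [569.3 283.7  47.7] up [0.022 0.022 1.   ] lug yaw 74.9
[-1.36406787  1.46598246  0.1496436 ]
```

```bash
python3 -m crank '{"slide":[[0,0.000,0.004],[0,0.000,0.004],[0,0,0.004]],"turn":[0.15,0.15,0.15],"fingers":[0.5,0.5,0.5]}' |sed -n 1,5p
python3 - <<'E'
from h import *
f,A,R,s=cart();print(s['moment']);tz()
E
```

```text
time_s: 43.58
tool_pos: [571.0, 287.9, 167.5]
ee_rot: [-175.6, 7.4, 48.5]
wrist_force: [-2.5, -7.0, 12.7]
gripper_width: 51.2
foot [568.5 279.6  48.7] up [0.015 0.075 0.997] lug yaw 48.7
[-0.50961261  0.79882059  1.08965403]
tool z [-0.143 -0.046 -0.989] tilt 8.6 dir az -162.3
```

```bash
python3 -m crank '{"slide":[[-0.001,0.001,0.004],[-0.001,0.001,0.004],[-0.001,0.001,0.004]],"turn":[0.17,0.17,0.17],"fingers":[0.5,0.5,0.5]}' |sed -n 1,5p
python3 - <<'E'
from h import *
f,A,R,s=cart();print(s['moment']);tz();print(s['joint_pos'])
E
```

```text
time_s: 43.95
tool_pos: [571.4, 289.3, 167.5]
ee_rot: [-179.4, 7.4, 19.2]
wrist_force: [-5.1, -2.7, 10.7]
gripper_width: 51.6
foot [567.9 275.9  49.2] up [0.027 0.12  0.992] lug yaw 19.7
[ 0.50950813 -0.10994667  1.95306861]
tool z [-0.124 -0.033 -0.992] tilt 7.4 dir az -165.2
[ -3.54464684  50.08610022 -49.40492684  81.01076798  33.98043982
  72.32105225 -37.16963207]
```

```bash
python3 -m crank '{"slide":[[-0.001,0.003,0.004],[-0.001,0.003,0.004],[-0.001,0.002,0.004]],"turn":[0.15,0.15,0.12],"fingers":[0.5,0.5,0.5]}' |sed -n 1,5p
python3 - <<'E'
from h import *
f,A,R,s=cart();print(s['moment']);tz()
cv2.imwrite('pics/w30.png',manip.capture('wrist'));snap('s30')
E
```

```text
time_s: 44.32
tool_pos: [571.9, 290.5, 169.0]
ee_rot: [178.7, 5.6, -4.6]
wrist_force: [0.1, 1.1, 11.9]
gripper_width: 51.5
foot [566.6 275.5  51. ] up [0.045 0.134 0.99 ] lug yaw -4.0
[0.07372572 0.06559458 0.26083278]
tool z [-0.1   -0.015 -0.995] tilt 5.8 dir az -171.4
off 334 223
```

View pics/s30.png

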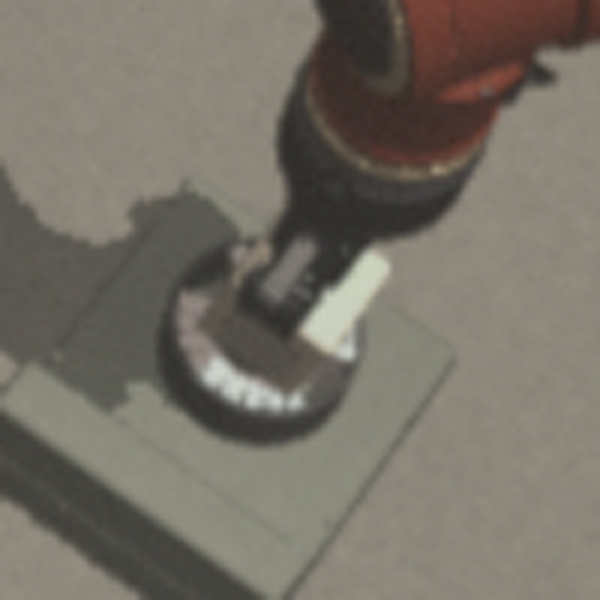

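View pics/w30.png

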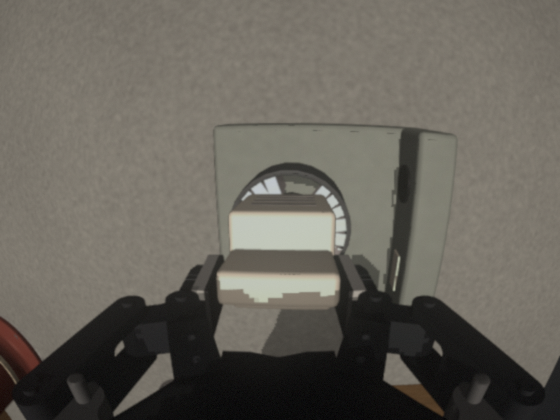

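```bash
python3 -m crank '{"slide":[[0,0.005,0.005],[0,0.005,0.005],[0,0.004,0.004]],"turn":[0.06,0.06,0.05],"fingers":[0.5,0.5,0.5]}' |sed -n 1,5p
python3 - <<'E'
from h import *
f,A,R,s=cart();print(s['moment']);tz()
E
```

```text
time_s: 44.8
tool_pos: [572.2, 289.2, 169.3]
ee_rot: [179.4, 4.4, -13.5]
wrist_force: [-2.0, -2.5, 10.8]
gripper_width: 51.9
foot [567.4 276.2  51. ] up [0.043 0.118 0.992] lug yaw -13.0
[-0.30825864  0.31335855  1.33690228]
tool z [-0.077  0.009 -0.997] tilt 4.5 dir az 173.6
```

```bash
python3 -m crank '{"slide":[[0,0.0,-0.003],[0,0,-0.003],[0,0,0]],"turn":[0,0,0],"fingers":[0.5,0.5,0.5]}' |sed -n 1,5p
python3 - <<'E'
from h import *
f,A,R,s=cart();print(s['moment'])
E
```

```text
time_s: 45.18
tool_pos: [571.6, 287.8, 171.9]
ee_rot: [179.2, 4.4, -13.1]
wrist_force: [-1.0, -1.5, 0.1]
gripper_width: 51.7
foot [566.8 274.2  53.7] up [0.043 0.122 0.992] lug yaw -12.5
[-0.1074613  -0.33894712  0.69649961]
```

```bash
python3 -m crank '{"slide":[[0,0.0,-0.003],[0,0,-0.003]],"turn":[0,0],"fingers":[0.5,0.5]}' |sed -n 1,5p
python3 - <<'E'
from h import *
f,A,R,s=cart();print(s['moment'])
snap('s31');cv2.imwrite('pics/w31.png',manip.capture('wrist'))
E
```

```text
time_s: 45.42
tool_pos: [571.0, 285.3, 172.5]
ee_rot: [178.8, 4.7, -13.0]
wrist_force: [0.2, 0.5, -14.9]
gripper_width: 51.3
foot [565.5 271.1  54.4] up [0.048 0.128 0.991] lug yaw -12.4
[ 0.26301463 -1.02394163  0.56947438]
off 332 221
```

View pics/w31.png

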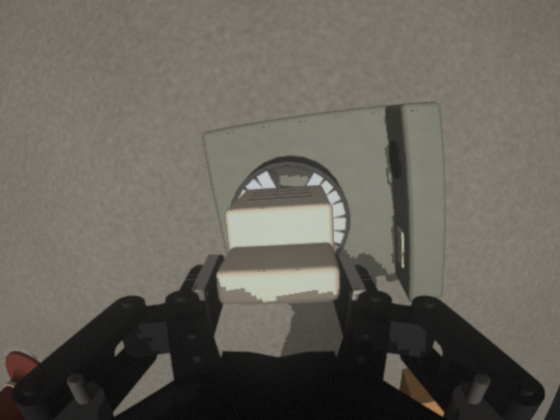

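View pics/s31.png

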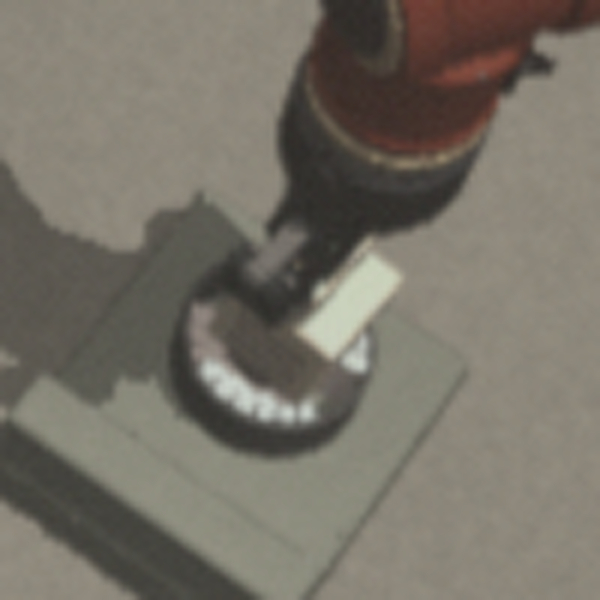

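```bash
python3 -m crank '{"slide":[[0,0.0,0.001],[0,0,0],[0,0,0]],"turn":[-0.08,-0.08,-0.06],"fingers":[0.5,0.5,0.5]}' |sed -n 1,5p
python3 - <<'E'
from h import *
f,A,R,s=cart();print(s['moment'])
E
```

```text
time_s: 45.9
tool_pos: [572.3, 283.4, 172.4]
ee_rot: [179.8, 5.0, -1.1]
wrist_force: [0.6, -1.6, -14.1]
gripper_width: 51.0
foot [569.3 270.5  54. ] up [0.026 0.117 0.993] lug yaw -0.6
[-0.07221186 -0.49056375 -0.55544379]
```

```bash
python3 -m crank '{"slide":[[0,0.0,0.002],[0,0,0.001],[0,0,0]],"turn":[0.06,0.03,0],"fingers":[0.5,0.5,0.5]}' |sed -n 1,5p; python3 -m crank '{"slide":[[0,0,0],[0,0,0],[0,0,0],[0,0,0]],"turn":[0,0,0,0],"fingers":[0.65,0.8,1,1]}' |sed -n 1,5p
python3 - <<'E'
from h import *
snap('s32');cv2.imwrite('pics/w32.png',manip.capture('wrist'))
E
```

```text
time_s: 46.28
tool_pos: [572.3, 284.2, 172.4]
ee_rot: [179.6, 5.0, -6.8]
wrist_force: [-1.6, -1.4, -11.7]
gripper_width: 51.3
time_s: 46.78
tool_pos: [575.4, 288.9, 179.7]
ee_rot: [-179.7, 4.5, -7.0]
wrist_force: [-0.1, -0.3, 0.5]
gripper_width: 85.6
off 333 222
```

View pics/w32.png

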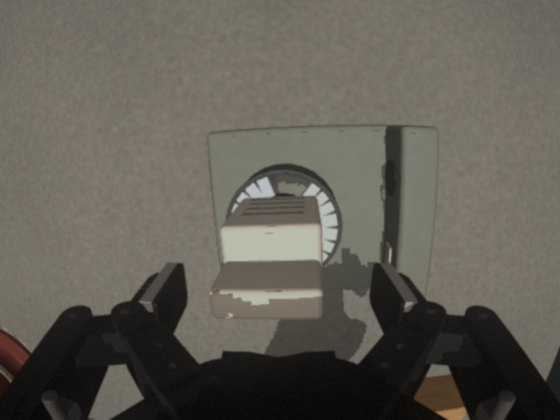

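Released. Retract along the fingers, then move clear and look.

```bash
python3 -m crank '{"slide":[[0,0,-0.015],[0,0,-0.025],[0,0,-0.03],[0,0,-0.03],[0,0.0,-0.02],[0,0,0]],"turn":[0,0,0,0,0,0],"fingers":[1,1,1,1,1,1]}' |sed -n 1,5p
python3 - <<'E'
from h import *
np.save('wp5.npy',manip.camera_params('wrist')['view']);cv2.imwrite('pics/w33.png',manip.capture('wrist'))
a=manip.capture('scene');cv2.imwrite('pics/s33.png',cv2.resize(a[225:325,320:420],None,fx=6,fy=6,interpolation=cv2.INTER_CUBIC))
E
```

```text
time_s: 47.62
tool_pos: [585.5, 288.0, 307.9]
ee_rot: [-179.5, 4.4, -7.0]
wrist_force: [0.2, 0.3, 0.1]
gripper_width: 85.6
```

View pics/w33.png

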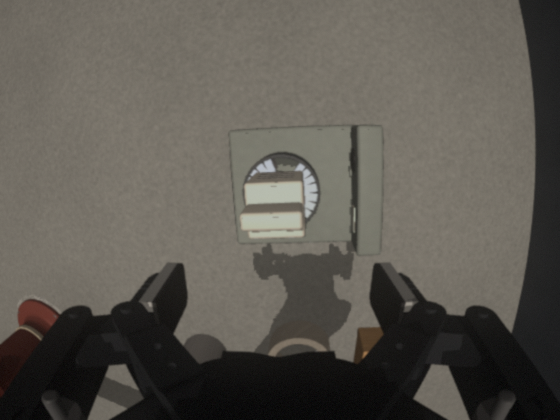

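View pics/s33.png

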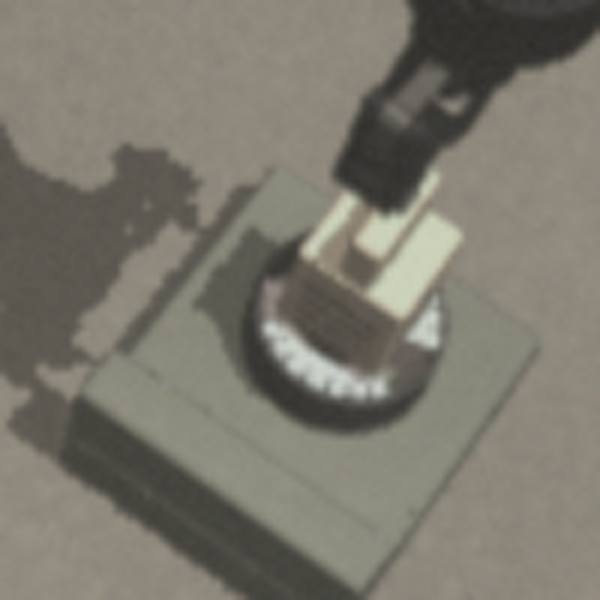

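Run:
```python
from h import *
a=cv2.imread('pics/w33.png');cv2.imwrite('pics/w33c.png',cv2.resize(a[145:250,220:330],None,fx=5.5,fy=5.5,interpolation=cv2.INTER_CUBIC))
```

```text
(no output)
```

View pics/w33c.png

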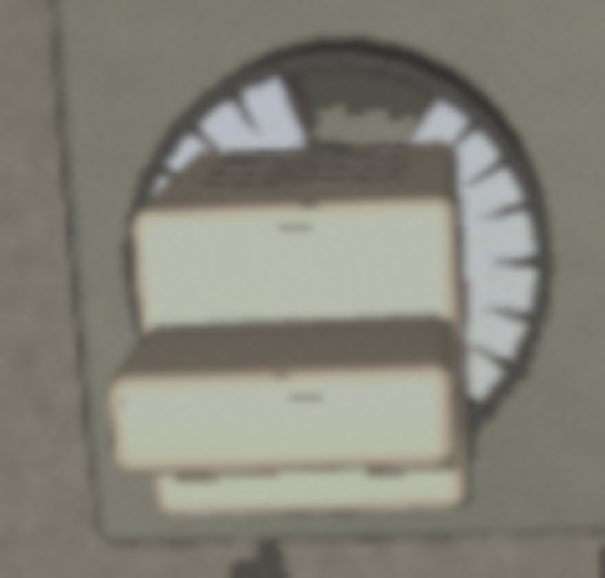

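Run:
```python
from h import *
np.set_printoptions(precision=1,suppress=True)
P=manip.camera_params('wrist');P['view']=np.load('wp5.npy')
q=lambda u,v,z:onz('wrist',220+u/5.5-.4,145+v/5.5-.4,z,P)[:2]
C=np.array([q(135,210,152),q(455,200,152),q(465,505,152),q(157,512,152)]);print(C,C.mean(0),[np.linalg.norm(C[i]-C[i-1]) for i in range(4)])
d=C[1]-C[0]+C[2]-C[3];print('yaw',np.degrees(np.arctan2(d[1],d[0])))
B=np.array([q(115,380,186),q(452,370,186),q(455,460,186),q(120,468,186)]);print('bar top',B,B.mean(0),[np.linalg.norm(B[i]-B[i-1]) for i in range(4)])
d=B[1]-B[0]+B[2]-B[3];print('yaw',np.degrees(np.arctan2(d[1],d[0])))
D=np.array([q(135,250,76),q(548,250,76)]);print('collar outer',D)
s=lambda u,v,z:onz('scene',320+u/6-.4,225+v/6-.4,z)[:2]
print('scene body top',[s(*p,152) for p in((302,257),(378,308),(462,238))])
```

```text
[[546.4 309.2]
 [598.5 305.3]
 [594.9 253.4]
 [542.4 256.9]] [570.5 281.2] [np.float64(52.45026836558482), np.float64(52.27619587522853), np.float64(52.042151756061784), np.float64(52.62059514564391)]
yaw -4.121020600619605
bar top [[546.6 289.7]
 [596.3 286.4]
 [595.3 272.6]
 [545.3 276.1]] [570.9 281.2] [np.float64(13.726857869250843), np.float64(49.71855233332052), np.float64(13.756563599867047), np.float64(50.13688342141476)]
yaw -3.9256571204133808
collar outer [[529.5 288.7]
 [614.7 279.8]]
scene body top [array([595.6, 253.9]), array([598.2, 292.5]), array([548. , 307.2])]
```

Run:
```python
from h import *
a=manip.capture('scene');b=cv2.imread('pics/scene0.png')
d=cv2.absdiff(a,b).max(2);cv2.imwrite('pics/s34.png',a);cv2.imwrite('pics/d34.png',(d>40).astype(np.uint8)*255)
```

```text
(no output)
```

View pics/s34.png

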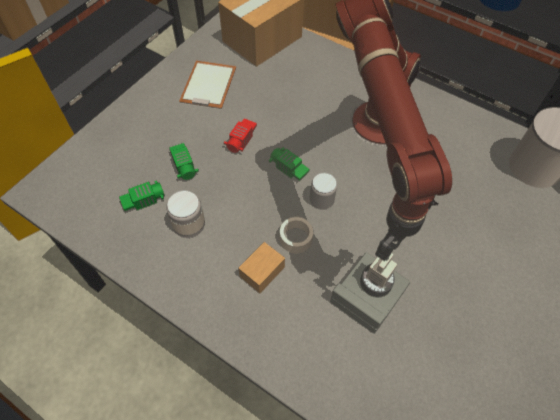

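View pics/d34.png

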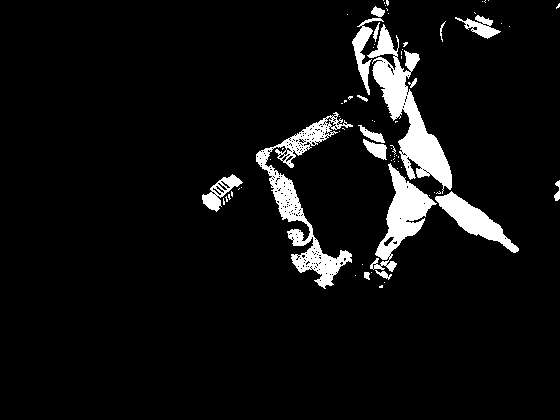

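Only the cartridge, the arm and its shadow differ from the first picture; the bystanders and look-alikes are where they were. The gripper is open and clear above the cartridge, so I am handing in.

Run:
```python
from bench import manip
print(manip.finish_job(), manip.get_state()['time_s'])
```

```text
the job is handed in; nothing more can be done
the job is handed in; nothing more can be done
```

The cartridge is in the collar, turned to its lock and let go. I handed the job in at about 48 s, with the gripper open and clear of everything.

**What I did:** I picked the cartridge up by its bar and swung its foot down. I dragged the foot lightly on the bench until it stood upright, then let go. I took it again by the bar, lowered it with the lugs in the slots and pushed it to about 28 mm below the rim. I then turned it clockwise to the stop, let it up, and released it.

**Last checks:**
- **Lock depth:** the foot came up to about 22 mm below the rim.
- **Hold:** an upward pull of about 12 N did not bring it out.
- **Turn:** it resisted turning both ways within a few degrees.
- **Position:** after release it stands upright at (570.5, 281), against (570, 280.5) for the collar. Its lug line is at -4°, against -5° for the lock.
- **Other objects:** comparing the first and last pictures, the tins, carton, tape and look-alikes have not moved.

**What went wrong or disagreed:**
- **Tool tilt:** my fast shaking moves tilted the tool by up to 20°. Some tilt was still there for the second grip, and it fell to about 4–5° as the collar lined the cartridge up.
- **Joint limits:** while taking the tilt out, I ran joint 3 right up to its limit. Joint 4 once read 15.00° against its limit of 15.02°. I do not know whether that counts as passing its range.
- **Turn reading:** the tool read -13.5° at the stop, past the -9° I expected. I put this down to slip in the grip and give in the arm.
- **Height by camera:** the body's top measured 52 mm instead of 54 mm, so the picture does not confirm the lock depth. That figure rests on the tool height and the pull test.

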